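# Slide the tall measuring tube under the feed dispenser and press the button

### The job

Push the tall white measuring tube along the shelf, low down so that it stays upright, until it stands under the dispenser with the whole spout over its open mouth; then press the button on top of the dispenser fully down and let it spring back. Push gently with the fingers, never gripping or lifting the tube, do not press the button before the tube is in place, and leave the breeder box, pot shard, dish and valve where they are.

Things in the scene. Friction and masses are not known exactly. Their poses are not given: they have to be found in the camera images.
- tube: Tall narrow white plastic measuring tube, open at the top, standing loose on the shelf, 0.2 to 0.4 kg. 190 mm tall; solid round foot 60 mm in diameter, 24 mm high; above it a round wall 50 mm outside, 40 mm inside diameter. Origin at the centre of its underside, z up its axis. Pushed on the foot it slides; pushed higher than about 40 mm it topples.
- dispenser: White plastic feed dispenser, fixed, C-shaped from the side. Origin on the shelf straight below the spout, z up. It opens to its own -x (in the world roughly +y, the robot's left). Column: x +33 to +128 mm, 110 mm wide (y), 280 mm high (grey cap to 294). Head over the opening: x -41 to +33 mm, 110 mm wide, heights 215 to 280 mm. No floor or side walls; a foot against the column is 3 mm off the spout axis.
- spout (a point): Outlet of the dispenser's spout, a grey stub 16 mm in diameter that hangs from the head to 201 mm above the shelf; the point is the centre of its lower end, 11 mm above the tube's mouth when that stands below.
- button (a joint): The dispenser's round black push button, 32 mm in diameter, on top of its head right above the spout axis: 0 = released, 0.006 m = fully down; spring-loaded, about 5 N to press fully; pressed straight down.
- button_top (a point): Centre of the button's upper face, moving with it.
- breeder: Clear acrylic breeder box, open-topped, 90 x 130 x 90 mm high, loose; origin at the centre of its underside. Bystander.
- shard: Terracotta pot shard shelter, a half-round arch 80 mm long (x), 90 mm wide, about 48 mm high, loose; origin on the shelf under its middle. Bystander.
- dish: Round glass feeding dish, 90 mm in diameter, 28 mm high, loose; origin at the centre of its underside. Bystander.
- valve: Small black plastic check valve lying down, 66 mm long (x), 22 mm thick, loose; origin on the shelf under its middle. Bystander.
There are look-alikes about, which are no part of the job. Of the things like the tube, leave any that is black, green or orange; of the rest the larger one is meant.

How it is judged:
On the way, in this order (a step that is already met when the one before it is completed fails the run):
1. the tube stands upright under the dispenser, the whole spout over its mouth (horizontal distance between tube and spout below 0.012 m and angle between tube's own z axis and vertical below 0.05 rad and linear speed of tube below 0.02 m/s and value of joint button below 0.0015 m), for 0.3 s.
2. the button is pressed fully down (value of joint button above 0.005 m), for 0.05 s.
At the end, for the whole second after the job is handed in: The tube stands upright (within 3 degrees) and at rest on the shelf with its axis within 12 mm of the spout's axis, so that the whole 16 mm spout is over the 40 mm mouth, and the button, having been pressed at least 5 mm after the tube was in place, is up again (less than 1.5 mm down) (all of step 1 and height (world z) of tube below 0.004 m); the robot touches nothing.
It fails at once if the tube tips more than 14 degrees (angle between tube's own z axis and vertical above 0.25 rad).
It fails at once if the tube is lifted off the shelf (height (world z) of tube above 0.012 m).
It fails at once if the tube is gripped or shoved hard (over 30 N) (contact force between the fingers and tube above 30 N).
It fails at once if the button is pressed before the tube is under the spout (value of joint button above 0.003 m and horizontal distance between tube and spout above 0.012 m).
It fails at once if a bystander is moved more than 20 mm (distance of any of breeder, shard, dish, valve from where it was at the start of the episode above 0.02 m).
It also fails if it takes over 64 s, if anything falls off the work surface, if the arm or the gripper's body presses on something with over 40 N, if the wrist force passes 120 N, or if a joint passes its speed limit or range.

### The arm

A 7-joint arm with a two-finger parallel gripper is mounted at the origin on the work surface. World frame = base frame: x ahead of the robot, y to its left, z up, the work surface at z = 0. Lengths are in m, angles in rad, forces in N, time in s.
With the tool pointing down it reaches from about 0.35 to 0.9 m from the base axis. Payload 8.1 kg.
Tool frame: the origin (TCP) lies at the very end of the fingers, on their centre line; the grasp point (between the pads) lies 19 mm behind it; z points along the fingers, y is the line along which they close (so a half turn about z gives the same grasp; the last joint's range is limited). The gripper opens to 92 mm and grips with 3 to 60 N. Pads are 19 mm wide; open, the fingers measure 130 mm over their backs; the gripper's body (75 mm by 190 mm) begins 47 mm behind the grasp point.
Start: joints at [-1.298, 0.434, 0.025, 1.573, -0.012, 1.134, -0.075], TCP at [0.229, 0.581, 0.227] pointing down, gripper open.
Joint ranges: [-2.62, 2.62], [-0.44, 2.09], [-1.27, 1.32], [0.08, 2.57], [-1.32, 4.46], [0.12, 2], [-2.74, 2.74]. Speed limits (rad/s): [2.22, 2.22, 3.01, 3.01, 3.14, 3.14, 3.14].

### API

Orientations are given as a rotation vector (axis times angle).
In Python, from cell import readout, cams, job gives the robot as it stands.
- The arm moves only by the tool drive_tool, never from a script. Its argument "commands" is a list of rows, each a list of 3 entries, a list of its own where there are three numbers: the turn, a rotation vector about the tool's x, y, z in rad, then the shift along the tool's x, y, z in cm, then the gripper's target within -1 to 1 (fully open at 1, half-way at 0, shut at -1). A call has 1 to 20 rows; each row is the pose to reach, as a shift and turn from the pose commanded when the call began, along the tool's axes at that moment; what a row does not reach only later rows make up. A row lasts 1/12 s, in which the tool goes at most 41.7 mm and 7.16 degrees, less where a joint would pass 70% of its speed; a pose out of reach is approached as far as the arm can. A call with a gripper value outside its range is refused whole. The fingers move at their own pace and stop on an object; "newtons" is the grip in N (left out, the last holds). Time passes only in rows, so rows that repeat a pose let the fingers close. It gives the time, the measured TCP pose, the force, the opening and the grip force at its end, in the units of the state.
- readout.observe(): the state, without advancing time (a new reading comes with each control period).
- cams.get_image(name): name is "scene" or "top" or "wrist"; returns the picture (384x512x3 uint8, blue, green, red); there is no depth.
- cams.camera_info(name): a dict with "camera_matrix" (3x3 intrinsics, pixels), "k1" (the pictures are not rectified: a ray, as slopes to the right and down, at radius r is drawn at 1 + k1 r^2 times it, then the intrinsics apply), "R" (3x3) and "t" (3): a world point X has camera coordinates R X + t. Camera axes: x right, y down, z forward; pixel columns grow to the right and rows downward; lengths in m; the calibration is good to about 2 mm. A picture is of the moment at which its call begins: read the wrist's pose just before it. camera_info takes no time and is no camera call; for the wrist camera it gives the pose at the moment of the call.
- job.sign_off(): hands the job in; it is judged then, once.
The state is a dict: "clock": time; "joints": joint angles; "dq": joint speeds; "joint_efforts": joint torques, N m; "position": TCP position; "ee_rot": TCP orientation; "force": force on the tool from outside, world axes, zero at the start; "ft_torque": the same for the moment, N m; "width": opening from 0.0 (shut) to 1.0 (fully open); "gripper_force": force on a finger pad.
Only numpy, scipy, OpenCV 4.12 (cv2) and the standard library are available. Lean on these libraries where they do the work, as an engineer would, in place of code of your own. Each camera call takes 0.05 s, during which the arm holds its last target. There are 200 camera calls.

## Working session

There is one attempt and no reset: what is moved stays moved. The work goes in short steps, Python scripts to look and compute and a tool call to move; the robot and the scene stay as the last step left them, time stands still between calls to the robot, and variables do not carry over. Pictures are saved under pics/ and viewed, at most 10 in all, crops included, and the job is handed in when it is done.

Besides the shell and the picture viewer there is one more tool, called after ">>>" in YAML: its name, and indented under it one key for each argument. drive_tool: Moves the arm, as the interface text tells. Its arguments: {"type":"object","properties":{"commands":{"type":"array"},"newtons":{"type":"number"}},"required":["commands"]}

```bash
mkdir -p pics; cat > h.py <<'E'
import numpy as np, cv2
from cell import readout, cams, job
def info(n):
    c=cams.camera_info(n); return np.array(c["camera_matrix"]),c["k1"],np.array(c["R"]),np.array(c["t"])
def pix2z(c,uv,z):
    K,k1,R,t=c
    p=cv2.undistortPoints(np.array([[uv]],float),K,np.array([k1,0,0,0.]))[0,0]
    d=R.T@np.array([p[0],p[1],1]); o=-R.T@t
    return o+d*(z-o[2])/d[2]
def proj(c,X):
    K,k1,R,t=c
    return cv2.projectPoints(np.array(X,float).reshape(-1,3),cv2.Rodrigues(R)[0],t,K,np.array([k1,0,0,0.]))[0][:,0]
E
python3 - <<'E'
from h import *
s=readout.observe(); print(s)
ims=[cams.get_image(n) for n in("scene","top")]
for n,i in zip(("scene","top"),ims): cv2.imwrite(f"pics/{n}0.png",i); print(n,info(n))
cv2.imwrite("pics/scene0x.png",cv2.resize(ims[0],(800,600),interpolation=cv2.INTER_CUBIC))
cv2.imwrite("pics/top0x.png",cv2.resize(ims[1],(800,600),interpolation=cv2.INTER_CUBIC))
E
```

```text
{'clock': 0.0, 'joints': array([-1.29759753,  0.43522326,  0.02498586,  1.57413054, -0.0115652 ,
        1.13397896, -0.07509139]), 'dq': array([-0.00010661,  0.00048018, -0.00033021,  0.00089623,  0.0007141 ,
        0.00091805, -0.00049857]), 'joint_efforts': array([ 1.00992831e-03, -6.67836714e+01,  9.85711589e-01, -3.14462328e+01,
       -6.05970528e-02,  4.29360266e-02,  1.84651581e-04]), 'position': array([0.22926522, 0.58086928, 0.22593202]), 'ee_rot': array([-5.86903973e-01, -3.08616284e+00,  2.49999505e-03]), 'force': array([-0.11108244,  0.70949482, -1.07970705]), 'ft_torque': array([ 0.00040061, -0.00844483, -0.00669019]), 'gripper_force': 0.0, 'width': 1.0008682114043996}
scene (array([[474.11033342,   0.        , 250.4530412 ],
       [  0.        , 474.11033342, 186.56270267],
       [  0.        ,   0.        ,   1.        ]]), 0.01903178722375735, array([[-0.14575899,  0.98924481,  0.01220772],
       [ 0.59429007,  0.09741663, -0.79832907],
       [-0.79093213, -0.10910871, -0.60209772]]), array([ 0.06378975, -0.17109294,  1.55216348]))
top (array([[386.7613067 ,   0.        , 250.43750079],
       [  0.        , 386.7613067 , 185.53984509],
       [  0.        ,   0.        ,   1.        ]]), 0.01260917011276724, array([[-0.02677282, -0.99942666,  0.02072602],
       [-0.99509609,  0.02467039, -0.09578697],
       [ 0.09522074, -0.02318887, -0.99518606]]), array([0.02214417, 0.58474497, 1.0752604 ]))
```

View pics/scene0x.png

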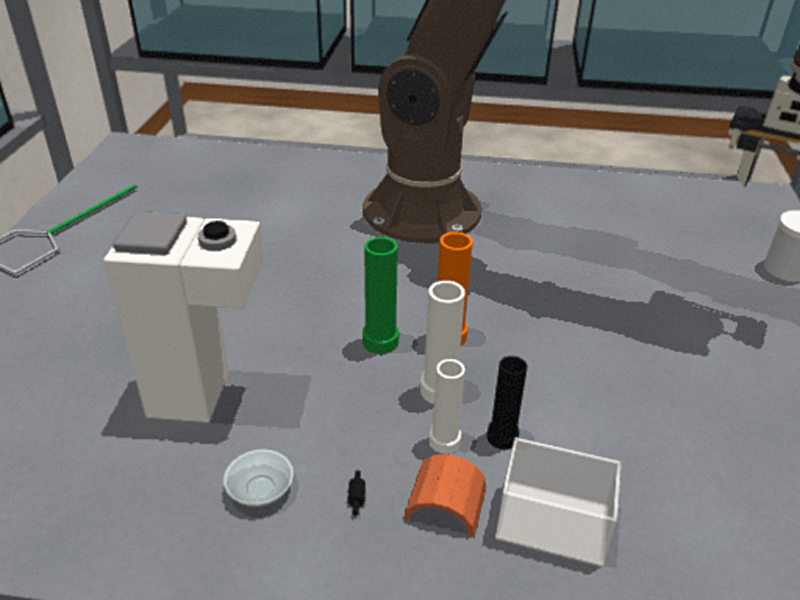

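View pics/top0x.png

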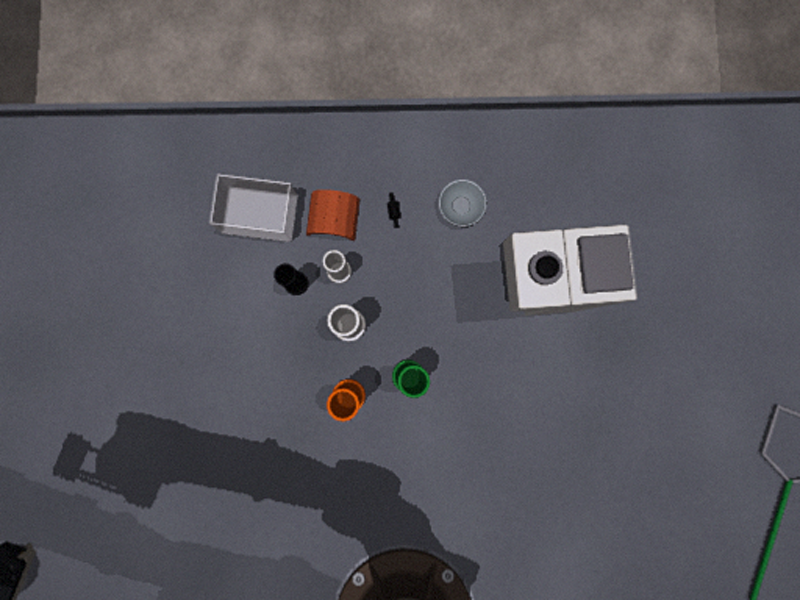

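The scene view (800x600) shows these candidates, by mouth pixel: large white (446,292), small white (450,369), green (380,245), orange (455,240) and black (512,365). There is also a stubby white cup at (790,245). By the description it is the larger white tube, at (344,321) in the top view. The dispenser button is at (545,267) in the top view.

```bash
cat > m.py <<'E'
from h import *
from scipy.optimize import least_squares
S=512/800
t,sc=info("top"),info("scene")
def P(u,v): return np.array([u*S,v*S])
print("tube mouth top@.19",pix2z(t,P(345,321.5),.19),"scene",pix2z(sc,P(446,292),.19))
print("small mouth scene@.15",pix2z(sc,P(450,369),.15), "top", pix2z(t,P(334,261),.15))
for n,p,z in [("green",(413,380),.19),("orange",(343,404),.19),("black",(287,275),.15)]: print(n,pix2z(t,P(*p),z))
for z in(.28,.285,.29): print("button",z,pix2z(t,P(546,267),z),pix2z(sc,P(216,229),z))
print("head/col corners@.28",[pix2z(t,P(*p),.28).round(4) for p in[(513,233),(519,309),(628,226),(636,299)]])
print("dish",pix2z(t,P(462,203),.028),"valve",pix2z(t,P(394,210),.01),"shard",pix2z(t,P(333,214),.048))
E
python3 m.py
python3 - <<'E'
import cv2
a=cv2.imread('pics/top0.png')[130:275,190:420]; b=cv2.imread('pics/scene0.png')[140:300,60:345]
a=cv2.resize(a,(600,378),interpolation=cv2.INTER_CUBIC);cv2.imwrite('pics/c1.png',cv2.resize(cv2.imread('pics/top0.png')[180:230,195:270],(750,500),interpolation=cv2.INTER_CUBIC))
E
```

```text
tube mouth top@.19 [0.52234866 0.08370786 0.19      ] scene [0.53007806 0.08654152 0.19      ]
small mouth scene@.15 [0.63878705 0.10344068 0.15      ] top [0.6229541  0.10183444 0.15      ]
green [ 0.42994961 -0.01872339  0.19      ]
orange [0.396732   0.08916757 0.19      ]
black [0.60186706 0.17818632 0.15      ]
button 0.28 [ 0.58816924 -0.20721418  0.28      ] [ 0.56285335 -0.21485471  0.28      ]
button 0.285 [ 0.58753016 -0.20579599  0.285     ] [ 0.57035334 -0.21158922  0.285     ]
button 0.29 [ 0.58689108 -0.2043778   0.29      ] [ 0.57785333 -0.20832374  0.29      ]
head/col corners@.28 [array([ 0.6381, -0.1625,  0.28  ]), array([ 0.5296, -0.166 ,  0.28  ]), array([ 0.6443, -0.3278,  0.28  ]), array([ 0.5395, -0.3325,  0.28  ])]
dish [ 0.74371085 -0.12835776  0.028     ] valve [ 0.73746398 -0.00245036  0.01      ] shard [0.72374807 0.10933617 0.048     ]
```

View pics/c1.png

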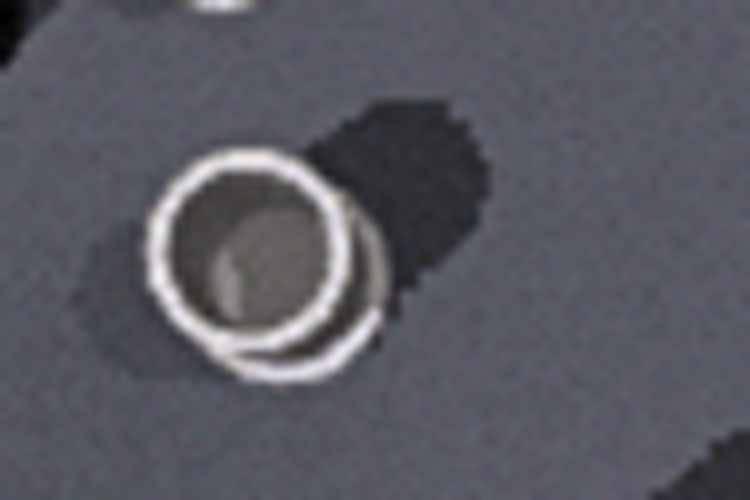

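The crop confirms the white tube: its rim is about 20.5 px across, roughly 47–50 mm, with centre at pixel (219.4,204.6). The neighbouring tubes leave little room for the 190 mm hand body, so I'll triangulate them and check for a clear tilted hand pose.

```bash
cat > plan.py <<'E'
from h import *
S=512/800; t,sc=info("top"),info("scene")
P=lambda u,v: np.array([(u+.5)*S-.5,(v+.5)*S-.5])
def tri(a,b):
    f=lambda c,p:(pix2z(c,p,0),pix2z(c,p,.3))
    (a0,a1),(b0,b1)=f(t,P(*a)),f(sc,P(*b)); u,v=a1-a0,b1-b0
    s=np.linalg.lstsq(np.c_[u,-v],b0-a0,rcond=None)[0]; A,B=a0+s[0]*u,b0+s[1]*v
    return (A+B)/2,np.linalg.norm(A-B)
for n,a,b in[("tube",(343.7,320.5),(446,292)),("small",(333.5,261),(450,369)),("black",(286,274),(512,364)),("green",(413.5,380.5),(380.5,246)),("orange",(343,404),(456,241)),("button",(546,267),(216,229))]:
    p,e=tri(a,b); print(n,p.round(4),round(e,4))
E
python3 plan.py
```

```text
tube [0.5246 0.0861 0.1863] 0.0004
small [0.6253 0.1033 0.138 ] 0.0013
black [0.6053 0.1819 0.1402] 0.0004
green [ 0.4296 -0.0197  0.1883] 0.0011
orange [0.397  0.0897 0.1879] 0.0001
button [ 0.5868 -0.2035  0.2962] 0.0024
```

```bash
cat > clr.py <<'E'
import numpy as np, itertools
g=.040
def box(y0,y1,x,z0,z1,n=9):
    return np.array(list(itertools.product(np.linspace(-x,x,5),np.linspace(y0,y1,n),np.linspace(z0,z1,n))))
body=box(-.095,.095,.0375,-.18,-.066,13); wr=box(-.045,.045,.045,-.32,-.18)
obs=[(.6253,.1033,.14,.022,.0185),(.6053,.1819,.14,.022,.0185),(.4296,-.0197,.19,.03,.025),(.397,.0897,.19,.03,.025)]
shard=(.724,.109,.048,.055,.055); dish=(.744,-.128,.03,.045,.045); breed=(.73,.21,.09,.08,.08)
def hand(T,yaw,th,off,g=g):
    # yaw: direction tool leans forward (world angle); contact: tool centre behind tube
    d=np.array([np.cos(yaw),np.sin(yaw),0]); l=np.array([-d[1],d[0],0]); up=np.array([0,0,1.])
    tz=d*np.sin(th)-up*np.cos(th); ty=l; tx=np.cross(ty,tz)
    h=np.sqrt(max(.03**2-(g/2)**2,0)) if abs(off)<.005 else .03
    tip=np.array([*T,.012])-d*(h+.0095*np.cos(th))+l*off
    R=np.c_[tx,ty,tz]
    f=np.vstack([box(g/2,g/2+.019,.0095,-.066,0),box(-g/2-.019,-g/2,.0095,-.066,0)])
    return tip,R,f
def clear(T,yaw,th,off,g=g):
    tip,R,f=hand(T,yaw,th,off,g)
    P=np.vstack([body,wr,f])@R.T+tip
    c=P[:,2].min()
    m=1
    for x,y,H,rf,rw in obs+[shard,dish,breed]:
        q=P[P[:,2]<H+.005]
        if len(q): m=min(m,(np.hypot(q[:,0]-x,q[:,1]-y)-np.where(q[:,2]<.026,rf,rw)).min())
    B=np.vstack([body,wr])@R.T+tip; q=B[B[:,2]<.195]
    s=(np.hypot(q[:,0]-T[0],q[:,1]-T[1])-.025).min()
    return min(m,s-.005),m,s,c
if __name__=="__main__":
    A=np.array([.5246,.0865]);B=np.array([.5865,-.205])
    for k in(0,.15,.3,.45,.6,.8,1):
        T=A+k*(B-A); r=[]
        for yw in range(-130,-20,5):
            for th in(45,50,55,60,65):
                for off in np.arange(-.04,.0401,.01):
                    c=clear(T,np.radians(yw),np.radians(th),off,g)
                    if c[3]>-.006: r.append((c[0],yw,th,round(off,3),np.round(c[1:],3)))
        r.sort(key=lambda a:-a[0]); print(k,T.round(3)); [print("   ",x) for x in r[:3]]; print("   centred",[x for x in r if x[3]==0][:2])
E
python3 clr.py
```

```text
0 [0.525 0.086]
    (np.float64(0.019827938875570633), -55, 60, np.float64(0.04), array([0.02 , 0.049, 0.004]))
    (np.float64(0.01982502367920841), -55, 65, np.float64(0.04), array([0.02 , 0.053, 0.003]))
    (np.float64(0.017975150790652077), -60, 65, np.float64(0.03), array([0.018, 0.053, 0.003]))
   centred [(np.float64(-0.001443245766802475), -65, 65, np.float64(0.0), array([-0.001,  0.045,  0.003])), (np.float64(-0.002686065607642483), -70, 65, np.float64(0.0), array([-0.003,  0.045,  0.003]))]
0.15 [0.534 0.043]
    (np.float64(-0.002084320203913567), -90, 60, np.float64(-0.04), array([-0.002,  0.049,  0.004]))
    (np.float64(-0.0038369891793542353), -90, 55, np.float64(-0.04), array([-0.004,  0.043,  0.004]))
    (np.float64(-0.004368780062317831), -85, 65, np.float64(-0.03), array([-0.004,  0.053,  0.003]))
   centred [(np.float64(-0.0073656513435153), -70, 45, np.float64(0.0), array([-0.007,  0.024,  0.005])), (np.float64(-0.008445801355145912), -70, 55, np.float64(0.0), array([-0.008,  0.035,  0.004]))]
0.3 [ 0.543 -0.001]
    (np.float64(-0.005831874595386484), -65, 60,
[... 1814 characters left out ...]
)
   centred [(np.float64(0.01299953052248834), -85, 45, np.float64(0.0), array([0.013, 0.024, 0.005])), (np.float64(0.011591928576523663), -100, 45, np.float64(0.0), array([0.012, 0.024, 0.005]))]
1 [ 0.586 -0.205]
    (np.float64(0.03245575225044604), -95, 50, np.float64(-0.02), array([0.032, 0.038, 0.005]))
    (np.float64(0.03225896414572997), -105, 50, np.float64(-0.04), array([0.032, 0.038, 0.005]))
    (np.float64(0.03211077816459941), -100, 50, np.float64(-0.03), array([0.032, 0.038, 0.005]))
   centred [(np.float64(0.02274260003521912), -90, 50, np.float64(0.0), array([0.023, 0.03 , 0.005])), (np.float64(0.020823435159188157), -85, 50, np.float64(0.0), array([0.021, 0.03 , 0.005]))]
```

```bash
cat > srch.py <<'E'
from clr import *
from scipy.spatial.transform import Rotation as Ro
import sys
L=.15
body=box(-.095,.095,.0375,-L,-.066,11); wr=box(-.045,.045,.045,-.30,-L,5)
bw=np.vstack([body,wr])
disp=lambda P: P[(abs(P[:,0]-.587)<.058)&(P[:,1]<-.16)&((P[:,1]<-.235)|(P[:,2]>.198))]
def fing(g): return np.vstack([box(g/2,g/2+.019,.0095,-.066,0,7),box(-g/2-.019,-g/2,.0095,-.066,0,7)])
F={0.:fing(0.),.04:fing(.04),.092:fing(.092)}
O=[(x,y,H,rf,rw) for x,y,H,rf,rw in obs+[shard,dish,breed]]
def ev(T,yaw,th,roll,g,phi):
    d=np.array([np.cos(yaw),np.sin(yaw),0]); l=np.array([-d[1],d[0],0]); tz=d*np.sin(th)-np.array([0,0,np.cos(th)])
    R=np.c_[np.cross(l,tz),l,tz]@Ro.from_rotvec([0,0,roll]).as_matrix()
    f=F[g]@R.T; b=bw@R.T
    z0=.005-min(f[:,2].min(),b[:,2].min()); f[:,2]+=z0; b[:,2]+=z0
    low=f[f[:,2]<.024]
    if len(low)==0: return None
    n=np.array([np.cos(phi),np.sin(phi)])
    s=low[:,:2]@n
    e=low[s>s.max()-.001,:2]
    if g==.04 and roll==0 and abs(phi-yaw)<.5:
        e0=low[(low[:,:2]@d[:2])>(low[:,:2]@d[:2]).max()-.001,:2].mean(0); sh=T-d[:2]*.0224-e0
    else:
        l2=np.array([-n[1],n[0]]); q=e@l2
        # one contiguous finger only
        c=e.mean(0) if np.ptp(q)<.045 else e[q>q.max()-.02].mean(0)
        sh=T-.03*n-c
    f[:,:2]+=sh; b[:,:2]+=sh
    P=np.vstack([f,b]); m=.1
    for x,y,H,rf,rw in O:
        q=P[P[:,2]<H+.005]
        if len(q): m=min(m,(np.hypot(q[:,0]-x,q[:,1]-y)-np.where(q[:,2]<.026,rf,rw)).min())
    if len(disp(P)): return None
    q=b[b[:,2]<.195]; sB=(np.hypot(*(q[:,:2]-T).T)-.025).min() if len(q) else .1
    q=f[(f[:,2]>.025)&(f[:,2]<.195)]; sF=(np.hypot(*(q[:,:2]-T).T)-.025).min() if len(q) else .1
    q=f[f[:,2]<.024]; sL=(np.hypot(*(q[:,:2]-T).T)-.03).min()
    if sB<.006 or sF<.003 or sL<-.002: return None
    return m,sh,z0
if __name__=="__main__":
  for y in(.0865,.05,.01,-.03,-.07,-.11,-.15):
    for x in((.5246,) if y==.0865 else (.51,.53,.55,.57,.59)):
        T=np.array([x,y]); r=[]
        for yw in range(-150,31,15):
            for th in(40,55,65):
                for ro in (0,25,-25,45,-45,65,-65,90):
                    for g in(0.,.04,.092):
                        for ph in(-110,-90,-70,-50):
                            a=ev(T,*np.radians([yw,th,ro]),g,np.radians(ph))
                            if a: r.append((round(a[0],3),yw,th,ro,g,ph))
        r.sort(key=lambda a:-a[0]); print(T,r[:2],[q for q in r if q[3]==0][:1],[q for q in r if q[4]==.04 and q[3]==0][:1])
E
time python3 srch.py
```

```text
[0.5246 0.0865] [(np.float64(0.024), -30, 40, 0, 0.092, -70), (np.float64(0.022), -105, 40, 0, 0.092, -70)] [(np.float64(0.024), -30, 40, 0, 0.092, -70)] [(np.float64(0.007), -30, 55, 0, 0.04, -110)]
[0.51 0.05] [(np.float64(0.022), -60, 55, 65, 0.092, -90), (np.float64(0.022), -60, 65, 65, 0.092, -90)] [(np.float64(0.008), -90, 65, 0, 0.0, -70)] [(np.float64(0.002), -120, 40, 0, 0.04, -50)]
[0.53 0.05] [(np.float64(0.014), -60, 55, 65, 0.092, -70), (np.float64(0.009), -60, 55, 65, 0.092, -90)] [(np.float64(0.006), -90, 65, 0, 0.04, -50)] [(np.float64(0.006), -90, 65, 0, 0.04, -50)]
[0.55 0.05] [(np.float64(0.006), -75, 55, -65, 0.092, -70), (np.float64(0.004), -90, 55, -65, 0.092, -50)] [(np.float64(-0.003), -90, 55, 0, 0.092, -90)] [(np.float64(-0.003), -90, 65, 0, 0.04, -50)]
[0.57 0.05] [(np.float64(0.016), -75, 55, -65, 0.092, -50), (np.float64(0.011), -60, 55, -65, 0.092, -50)] [(np.float64(0.0), -15, 40, 0, 0.04, -70)] [(np.float64(0.0), -15, 40, 0, 0.04, -70)]
[0.59 0.05] [(np.float64(0.021), -60, 55, -65, 0.092, -50), (np.float64(0.011), -60, 40, -45, 0.092, -50)] [(np.float
[... 4463 characters left out ...]
.float64(0.047), -135, 40, 0, 0.04, -110)]
[ 0.55 -0.15] [(np.float64(0.093), -150, 40, 25, 0.092, -110), (np.float64(0.089), -135, 40, 25, 0.092, -110)] [(np.float64(0.065), -135, 40, 0, 0.04, -110)] [(np.float64(0.065), -135, 40, 0, 0.04, -110)]
[ 0.57 -0.15] [(np.float64(0.093), -135, 40, 25, 0.092, -110), (np.float64(0.077), -150, 40, 25, 0.092, -110)] [(np.float64(0.059), -135, 40, 0, 0.04, -110)] [(np.float64(0.059), -135, 40, 0, 0.04, -110)]
[ 0.59 -0.15] [(np.float64(0.073), -135, 40, 25, 0.092, -110), (np.float64(0.073), -120, 40, 25, 0.092, -110)] [(np.float64(0.051), -105, 40, 0, 0.04, -110)] [(np.float64(0.051), -105, 40, 0, 0.04, -110)]
real	0m28.292s
user	0m28.774s
sys	0m0.054s
```

```bash
cat > opt.py <<'E'
from srch import *
A=np.array([.5246,.0865]); r=[]
for x1 in(.50,.515,.53):
    B=np.array([x1,-.07]); ph=np.arctan2(*(B-A)[::-1])
    for yw in range(-105,-39,5):
        for th in(45,50,55,60):
            for ro in(45,55,65,75,-45,-55,-65,-75):
                m=1
                for k in np.linspace(0,1,5):
                    a=ev(A+k*(B-A),*np.radians([yw,th,ro]),.092,ph)
                    m=min(m,a[0] if a else -1)
                    if m<.003: break
                if m>.003: r.append((round(m,4),x1,yw,th,ro,a[2]))
r.sort(key=lambda a:-a[0]); print(*r[:12],sep="\n")
E
python3 opt.py
cat >> h.py <<'E'
from scipy.spatial.transform import Rotation as Ro
def ori(yaw,th,roll,flip=False):
    yaw,th,roll=np.radians([yaw,th,roll]); d=np.array([np.cos(yaw),np.sin(yaw),0]); l=np.array([-d[1],d[0],0]); tz=d*np.sin(th)-np.array([0,0,np.cos(th)])
    return Ro.from_matrix(np.c_[np.cross(l,tz),l,tz])*Ro.from_rotvec([0,0,roll+(np.pi if flip else 0)])
def go(p,R=None):
    s=readout.observe(); R0=Ro.from_rotvec(s["ee_rot"])
    print("turn",(np.zeros(3) if R is None else (R0.inv()*R).as_rotvec()).round(3),"shift cm",(100*R0.inv().apply(np.array(p)-s["position"])).round(2))
E
cat > opt2.py <<'E'
from srch import *
for T in[(.5246,.0865),(.522,.068),(.519,.05),(.517,.03),(.515,.01),(.515,-.03)]:
    T=np.array(T); r=[]
    for ph in(-110,-95,-80,-65):
     for yw in range(-120,-9,10):
      for th in(45,50,55,60,65):
       for ro in(0,15,30,45,55,65,75,-15,-30,-45,-55,-65,-75):
        for g in(.092,0.):
         a=ev(T,*np.radians([yw,th,ro]),g,np.radians(ph))
         if a: r.append((round(float(a[0]),3),yw,th,ro,g,ph,round(a[2],3)))
    r.sort(key=lambda a:-a[0]); print(T); print(*r[:3],*[q for q in r if q[3] in(55,65)][:3],*[q for q in r if q[3] in(-55,-65)][:2],sep="\n  ")
E
python3 opt2.py
```

```text
[0.5246 0.0865]
(0.023, -40, 65, 75, 0.092, -80, np.float64(0.069))
  (0.023, -30, 65, 75, 0.092, -80, np.float64(0.069))
  (0.023, -100, 65, -75, 0.092, -65, np.float64(0.069))
  (0.022, -40, 65, 65, 0.092, -65, np.float64(0.07))
  (0.02, -40, 60, 65, 0.092, -65, np.float64(0.06))
  (0.016, -40, 65, 65, 0.092, -80, np.float64(0.07))
  (0.016, -100, 60, -65, 0.092, -65, np.float64(0.06))
  (0.013, -100, 65, -65, 0.092, -65, np.float64(0.07))
[0.522 0.068]
(0.019, -60, 65, 75, 0.092, -95, np.float64(0.069))
  (0.019, -40, 65, 75, 0.092, -80, np.float64(0.069))
  (0.018, -60, 55, 65, 0.092, -65, np.float64(0.057))
  (0.018, -60, 55, 65, 0.092, -65, np.float64(0.057))
  (0.015, -40, 65, 65, 0.092, -80, np.float64(0.07))
  (0.014, -50, 60, 65, 0.092, -65, np.float64(0.06))
  (0.007, -100, 65, -65, 0.092, -65, np.float64(0.07))
  (0.006, -100, 60, -55, 0.092, -80, np.float64(0.058))
[0.519 0.05 ]
(0.033, -60, 65, 75, 0.092, -95, np.float64(0.069))
  (0.027, -60, 65, 75, 0.092, -110, np.float64(0.069))
  (0.025, -50, 65, 75, 0.092, -95, np.float64(0.069))
  (0.023, -60, 60, 65, 0.092, -80,
[... 890 characters left out ...]
 -80, np.float64(0.057))
  (0.016, -60, 65, 65, 0.092, -95, np.float64(0.07))
  (0.013, -70, 55, 65, 0.092, -95, np.float64(0.057))
  (0.001, -110, 55, -65, 0.092, -95, np.float64(0.057))
  (-0.001, -120, 55, -65, 0.092, -95, np.float64(0.057))
[ 0.515 -0.03 ]
(0.028, -80, 50, 65, 0.092, -110, np.float64(0.053))
  (0.028, -70, 65, 75, 0.092, -110, np.float64(0.069))
  (0.028, -80, 55, 65, 0.092, -95, np.float64(0.057))
  (0.028, -80, 50, 65, 0.092, -110, np.float64(0.053))
  (0.028, -80, 55, 65, 0.092, -95, np.float64(0.057))
  (0.026, -80, 45, 55, 0.092, -95, np.float64(0.047))
  (-0.002, -100, 60, -55, 0.092, -110, np.float64(0.058))
  (-0.004, -90, 60, -55, 0.092, -110, np.float64(0.058))
```

```bash
sed -i 's/sF<.003/sF<.007/' srch.py; cat > opt3.py <<'E'
from srch import *
ys=[.0865,.065,.045,.025,.005,-.02,-.045,-.07]; out=[]
for sl in (0,-.1,-.2,.1):     # dx/d(-y)
  ph=np.degrees(np.arctan2(-1,sl))
  Ts=[np.array([.5246+sl*(.0865-y),y]) for y in ys]
  for yw in range(-110,-19,10):
   for th in(40,45,50,55,60,65):
    for ro in(0,15,30,45,60,70,80,90,-15,-30,-45,-60):
     for g in(.092,0.,.04):
      for dp in(0,):
       m=[]
       for T in Ts:
        a=ev(T,*np.radians([yw,th,ro]),g,np.radians(ph)); m.append(round(float(a[0]),3) if a else -1)
       out.append((min(m),sl,yw,th,ro,g,m))
out.sort(key=lambda a:-a[0]); print(*out[:8],sep="\n"); print(*[o for o in out if abs(o[4])<=30][:5],sep="\n")
for i in range(1,8): print(ys[i],max(min(o[6][i-1:i+1]) for o in out), max(((min(o[6][i-1:i+1]),)+o[1:6] for o in out if abs(o[4])<=30)))
E
python3 opt3.py
```

```text
(-0.01, 0.1, -60, 45, 60, 0.04, [-0.01, 0.007, -0.0, -0.008, 0.0, -0.01, -0.007, -0.001])
(-0.011, 0, -60, 45, 60, 0.092, [-0.011, 0.0, -0.008, -0.009, 0.003, -0.001, 0.006, -0.001])
(-0.011, 0, -60, 50, 60, 0.092, [-0.011, -0.001, -0.002, -0.011, -0.001, -0.001, 0.002, 0.001])
(-0.011, 0.1, -60, 45, 60, 0.092, [-0.007, 0.002, -0.008, -0.011, 0.0, 0.005, 0.013, 0.009])
(-0.012, -0.1, -70, 45, 60, 0.04, [-0.012, 0.001, -0.011, -0.003, 0.01, -0.001, -0.012, -0.006])
(-0.013, -0.1, -60, 45, 60, 0.092, [-0.013, -0.0, -0.009, -0.007, 0.006, -0.009, -0.001, -0.01])
(-0.014, 0, -90, 50, 0, 0.0, [-0.014, -0.014, -0.014, -0.014, -0.013, -0.013, -0.013, -0.013])
(-0.014, -0.1, -90, 55, 0, 0.04, [-0.014, -0.012, -0.01, -0.01, -0.011, -0.008, -0.006, -0.014])
(-0.014, 0, -90, 50, 0, 0.0, [-0.014, -0.014, -0.014, -0.014, -0.013, -0.013, -0.013, -0.013])
(-0.014, -0.1, -90, 55, 0, 0.04, [-0.014, -0.012, -0.01, -0.01, -0.011, -0.008, -0.006, -0.014])
(-0.015, 0, -90, 55, 0, 0.04, [-0.014, -0.014, -0.014, -0.014, -0.014, -0.013, -0.013, -0.015])
(-0.015, 0, -60, 60, 15, 0.04, [-0.006, -0.013, -0.015, -0.015, -0.015, -0.012, -0.013, -0.014])
(-0.015, -0.1, -90, 60, 0, 0.04, [-0.014, -0.015, -0.01, -0.01, -0.012, -0.008, -0.006, -0.009])
0.065 0.006 (0.006, 0.1, -50, 65, 0, 0.04)
0.045 0.008 (-0.0, 0, -50, 65, 0, 0.04)
0.025 0.009 (-0.009, 0, -50, 60, 0, 0.04)
0.005 0.009 (-0.009, 0, -80, 45, 0, 0.04)
-0.02 0.02 (-0.005, -0.1, -90, 45, 0, 0.04)
-0.045 0.026 (-0.002, -0.2, -110, 40, 30, 0.092)
-0.07 0.025 (0.013, -0.2, -100, 40, 30, 0.092)
```

```bash
python3 - <<'E'
from h import *
for f in(0,1): go([.48,.22,.32],ori(-75,50,0,f))
E
```

```text
turn [ 0.405 -0.806  0.872] shift cm [-36.57 -24.39  -9.36]
turn [ 0.95   0.478 -2.041] shift cm [-36.57 -24.39  -9.36]
```

>>> drive_tool:
  commands:
    - [[0.405, -0.806, 0.872], [-36.6, -24.4, -9.4], -0.13]
    - [[0.405, -0.806, 0.872], [-36.6, -24.4, -9.4], -0.13]
    - [[0.405, -0.806, 0.872], [-36.6, -24.4, -9.4], -0.13]
    - [[0.405, -0.806, 0.872], [-36.6, -24.4, -9.4], -0.13]
    - [[0.405, -0.806, 0.872], [-36.6, -24.4, -9.4], -0.13]
    - [[0.405, -0.806, 0.872], [-36.6, -24.4, -9.4], -0.13]
    - [[0.405, -0.806, 0.872], [-36.6, -24.4, -9.4], -0.13]
    - [[0.405, -0.806, 0.872], [-36.6, -24.4, -9.4], -0.13]
    - [[0.405, -0.806, 0.872], [-36.6, -24.4, -9.4], -0.13]
    - [[0.405, -0.806, 0.872], [-36.6, -24.4, -9.4], -0.13]
    - [[0.405, -0.806, 0.872], [-36.6, -24.4, -9.4], -0.13]
    - [[0.405, -0.806, 0.872], [-36.6, -24.4, -9.4], -0.13]
    - [[0.405, -0.806, 0.872], [-36.6, -24.4, -9.4], -0.13]
    - [[0.405, -0.806, 0.872], [-36.6, -24.4, -9.4], -0.13]

```text
clock: 1.27
position: [0.4799, 0.2205, 0.3203]
ee_rot: [1.44, 1.878, -0.669]
force: [-0.3, 1.1, -0.3]
width: 0.433
gripper_force: 0.0
```

```bash
python3 - <<'E'
from h import *
s=readout.observe(); print(s["clock"],s["joints"].round(2),s["position"].round(3),s["width"]); R=Ro.from_rotvec(s["ee_rot"]); print(R.as_matrix().round(2), ((ori(-75,50,0).inv()*R).magnitude()))
a=cams.get_image("scene"); b=cams.get_image("top")
c=np.zeros((600,800,3),np.uint8); c[:300]=0
out=np.hstack([a[:, 80:480],b[:,100:500]])
# model overlay of body box corners
from clr import box
for n,im,o in(("scene",a,0),("top",b,0)):
    for X,col in((box(-.095,.095,.0375,-.15,-.066,2),(0,255,255)),(box(-.039,.039,.0095,-.066,0,2),(0,255,0))):
        for u in proj(info(n),R.apply(X)+s["position"]): 
            if 0<u[0]<512 and 0<u[1]<384: cv2.circle(im,tuple(int(v) for v in u.round()),2,col,-1)
out=np.hstack([a[:, 80:480],b[:,100:500]]); cv2.imwrite("pics/hand1.png",out)
E
```

```text
1.2667 [-1.28  0.51  0.47  1.61  0.49  1.57 -0.67] [0.48 0.22 0.32] 0.43335602050652755
[[-0.17  0.97  0.2 ]
 [ 0.62  0.26 -0.74]
 [-0.76  0.   -0.64]] 0.0022399966485976536
```

View pics/hand1.png

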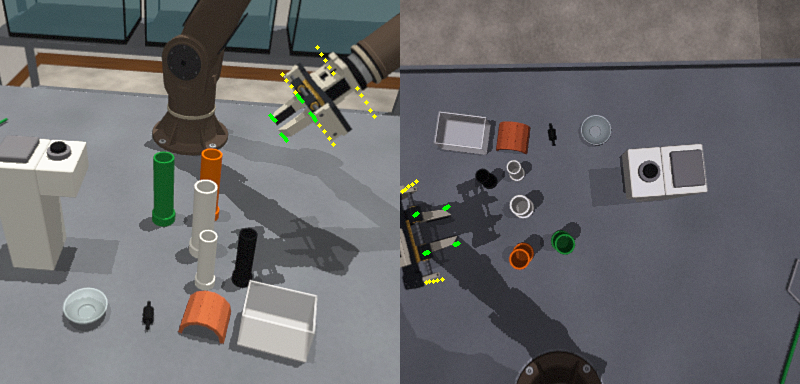

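The scene view shows the tilted hand at (310,100), with the tubes below it. The body looks like a thin wide crossbar with narrower parts behind it, so I'll take a closer look with outlines drawn on.

```bash
python3 - <<'E'
from h import *
s=readout.observe(); R=Ro.from_rotvec(s["ee_rot"])
a=cams.get_image("scene"); c=info("scene"); x0,y0,k=330,30,6
im=cv2.resize(a[y0:y0+130,x0:x0+133],None,fx=k,fy=k,interpolation=cv2.INTER_CUBIC)[:600,:800]
for z,col in((-.066,(0,255,255)),(-.09,(0,255,0)),(-.12,(255,255,0)),(-.15,(255,0,255))):
    q=np.array([[x,y,z] for x,y in((-.0375,-.095),(-.0375,.095),(.0375,.095),(.0375,-.095))])
    u=((proj(c,R.apply(q)+s["position"])-[x0,y0]+.5)*k-.5).round().astype(int)
    cv2.polylines(im,[u],True,col,1)
cv2.imwrite("pics/hand2.png",im)
E
```

```text
(no output)
```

View pics/hand2.png

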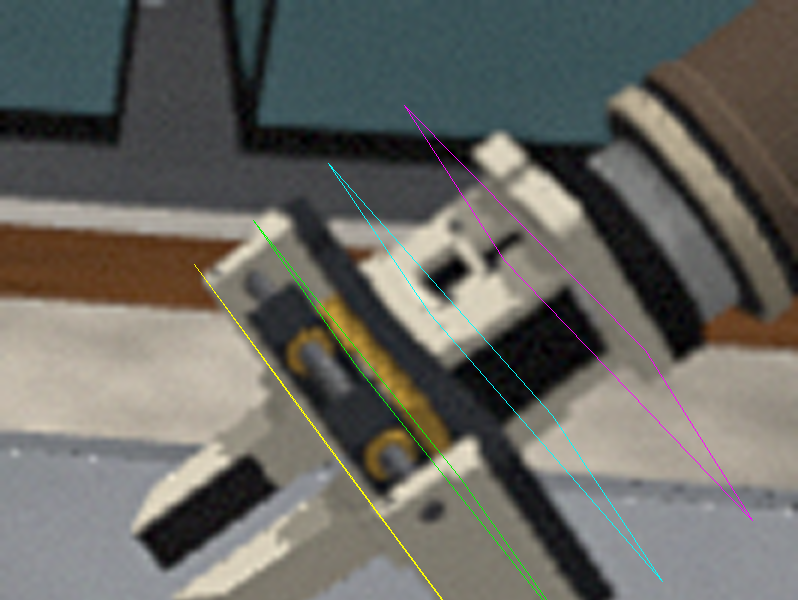

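The picture shows that only the front plate, 66–100 mm behind the TCP, is 190 mm wide. Behind it the block is about 100 mm wide. I'll redo the clearance check with that shape.

```bash
sed -i 's/^body=.*wr=.*/body=box(-.095,.095,.0375,-.102,-.066,11); wr=box(-.05,.05,.048,-.32,-.102,7)/; s/^L=.15//' srch.py
cat > opt4.py <<'E'
from srch import *
ys=[.0865,.07,.05,.03,.01,-.02,-.05,-.08,-.11,-.15]; out=[]
for x1 in (.50,.53,.555,.58):   # x at y=-.11
  Ts=[np.array([.5246+(x1-.5246)*(.0865-y)/.1965,y]) for y in ys]
  ph=np.arctan2(-.1965,x1-.5246)
  for yw in range(-110,-29,10):
   for th in(40,45,50,55,60):
    for ro in(0,15,-15,30,-30):
     for g in(.092,0.,.04):
       m=[]
       for T in Ts:
        a=ev(T,*np.radians([yw,th,ro]),g,ph); m.append(round(float(a[0]),3) if a else -1)
       out.append((min(m),x1,yw,th,ro,g,m))
out.sort(key=lambda a:-a[0]); print(*out[:6],sep="\n"); print(*[o for o in out if o[5]==.04 and o[4]==0][:5],sep="\n")
for i in range(len(ys)):
    print(ys[i],sorted([(o[6][i],)+o[1:6] for o in out if o[5]==.04 and o[4]==0])[-3:])
E
python3 opt4.py
```

```text
(-0.007, 0.58, -70, 45, 0, 0.04, [-0.005, -0.004, -0.004, -0.006, -0.007, -0.005, -0.005, -0.007, -0.007, 0.026])
(-0.008, 0.58, -70, 40, 0, 0.04, [-0.005, -0.004, -0.004, -0.008, -0.007, -0.005, -0.005, -0.007, -0.005, 0.03])
(-0.009, 0.58, -110, 40, -30, 0.04, [-0.005, -0.004, -0.005, -0.009, -0.008, -0.007, -0.002, -0.003, -0.005, 0.016])
(-0.009, 0.58, -80, 50, 0, 0.0, [-0.0, -0.002, -0.008, -0.006, -0.008, -0.009, -0.008, -0.008, -0.009, 0.005])
(-0.01, 0.58, -100, 50, -30, 0.04, [-0.009, -0.007, -0.002, -0.003, -0.01, -0.005, 0.003, -0.005, -0.01, -0.001])
(-0.01, 0.58, -80, 55, 0, 0.0, [-0.0, -0.002, -0.008, -0.006, -0.008, -0.009, -0.008, -0.008, -0.01, 0.004])
(-0.007, 0.58, -70, 45, 0, 0.04, [-0.005, -0.004, -0.004, -0.006, -0.007, -0.005, -0.005, -0.007, -0.007, 0.026])
(-0.008, 0.58, -70, 40, 0, 0.04, [-0.005, -0.004, -0.004, -0.008, -0.007, -0.005, -0.005, -0.007, -0.005, 0.03])
(-0.012, 0.58, -70, 50, 0, 0.04, [-0.005, -0.004, -0.005, -0.01, -0.007, -0.005, -0.005, -0.012, -0.009, 0.024])
(-0.012, 0.58, -70, 55, 0, 0.04, [-0.005, -0.004, -0.005, -0.011, -0.007, -0.005, 
[... 515 characters left out ...]
.58, -30, 45, 0, 0.04), (0.005, 0.58, -30, 40, 0, 0.04)]
0.01 [(0.004, 0.555, -40, 40, 0, 0.04), (0.004, 0.555, -40, 45, 0, 0.04), (0.005, 0.53, -40, 40, 0, 0.04)]
-0.02 [(0.007, 0.555, -50, 60, 0, 0.04), (0.009, 0.53, -50, 60, 0, 0.04), (0.01, 0.53, -50, 55, 0, 0.04)]
-0.05 [(0.004, 0.555, -110, 45, 0, 0.04), (0.008, 0.5, -100, 45, 0, 0.04), (0.008, 0.555, -110, 40, 0, 0.04)]
-0.08 [(0.009, 0.58, -80, 50, 0, 0.04), (0.009, 0.58, -80, 55, 0, 0.04), (0.009, 0.58, -80, 60, 0, 0.04)]
-0.11 [(0.009, 0.58, -40, 40, 0, 0.04), (0.012, 0.58, -80, 40, 0, 0.04), (0.012, 0.58, -80, 45, 0, 0.04)]
-0.15 [(0.032, 0.555, -100, 40, 0, 0.04), (0.033, 0.58, -90, 40, 0, 0.04), (0.035, 0.58, -100, 40, 0, 0.04)]
```

```bash
cat > dp.py <<'E'
from srch import *
G=.046; F[G]=fing(G)
import srch
def evV(T,yaw,th):
    d=np.array([np.cos(yaw),np.sin(yaw),0]); l=np.array([-d[1],d[0],0]); tz=d*np.sin(th)-np.array([0,0,np.cos(th)])
    R=np.c_[np.cross(l,tz),l,tz]; f=F[G]@R.T; b=bw@R.T
    tip=np.array([*(T-d[:2]*(np.sqrt(.03**2-(G/2)**2)+.0095*np.cos(th))),.013])
    f+=tip; b+=tip; P=np.vstack([f,b]); m=.1
    for x,y,H,rf,rw in O:
        q=P[P[:,2]<H+.003]
        if len(q): m=min(m,(np.hypot(q[:,0]-x,q[:,1]-y)-np.where(q[:,2]<.026,rf,rw)).min())
    if len(disp(P)): m=-1
    q=b[b[:,2]<.195]; s=(np.hypot(*(q[:,:2]-T).T)-.025).min() if len(q) else .1
    return min(m,s-.004),tip
if __name__=="__main__":
    th=np.radians(45)
    ys=np.r_[.0865,np.arange(.08,-.205,-.01),-.204]; xs=np.arange(.50,.611,.01); yws=np.arange(-120,-14,5)
    C=np.array([[[evV(np.array([x,y]),np.radians(w),th)[0] for w in yws] for x in xs] for y in ys])
    C[0]=-1; 
    for k,w in enumerate(yws): C[0,2,k]=evV(np.array([.5246,.0865]),np.radians(w),th)[0]
    V=C[0].copy(); bp=[]
    for i in range(1,len(ys)):
        N=np.full_like(V,-1); B=np.zeros(V.shape+(2,),int); dy=ys[i]-ys[i-1]
        for a in range(len(xs)):
            for b in range(len(yws)):
                for a0 in range(max(0,a-1),min(len(xs),a+2)):
                    x0=.5246 if i==1 else xs[a0]
                    ph=np.degrees(np.arctan2(dy,xs[a]-x0))
                    if abs(ph-yws[b])>42: continue
                    for b0 in range(max(0,b-2),min(len(yws),b+3)):
                        v=min(V[a0,b0],C[i,a,b])-1e-4*abs(b-b0)*0-1e-5*abs(a-a0)
                        if v>N[a,b]: N[a,b]=v; B[a,b]=a0,b0
        V=N; bp.append(B)
    a=int(np.argmin(abs(xs-.59))); b=int(V[a].argmax()); print("best",V[a].max())
    p=[]
    for i in range(len(ys)-1,-1,-1):
        p.append((ys[i].round(3),xs[a].round(3),yws[b],C[i,a,b].round(4)))
        if i: a,b=bp[i-1][a,b]
    print(*p[::-1],sep="\n")
E
time python3 dp.py
```

```text
best -0.006653497684075577
(np.float64(0.086), np.float64(0.52), np.int64(-70), np.float64(-0.005))
(np.float64(0.08), np.float64(0.53), np.int64(-65), np.float64(-0.0036))
(np.float64(0.07), np.float64(0.53), np.int64(-70), np.float64(-0.0045))
(np.float64(0.06), np.float64(0.53), np.int64(-70), np.float64(-0.0052))
(np.float64(0.05), np.float64(0.53), np.int64(-75), np.float64(-0.0066))
(np.float64(0.04), np.float64(0.54), np.int64(-70), np.float64(-0.0036))
(np.float64(0.03), np.float64(0.55), np.int64(-65), np.float64(-0.0065))
(np.float64(0.02), np.float64(0.55), np.int64(-55), np.float64(-0.0027))
(np.float64(0.01), np.float64(0.55), np.int64(-60), np.float64(-0.004))
(np.float64(0.0), np.float64(0.55), np.int64(-65), np.float64(-0.0029))
(np.float64(-0.01), np.float64(0.55), np.int64(-70), np.float64(-0.004))
(np.float64(-0.02), np.float64(0.55), np.int64(-70), np.float64(-0.0064))
(np.float64(-0.03), np.float64(0.55), np.int64(-75), np.float64(-0.0063))
(np.float64(-0.04), np.float64(0.56), np.int64(-85), np.float64(-0.006))
(np.float64(-0.05), np.float64(0.56), np.int64(-90)
[... 544 characters left out ...]
oat64(-0.13), np.float64(0.59), np.int64(-100), np.float64(0.0089))
(np.float64(-0.14), np.float64(0.59), np.int64(-110), np.float64(0.0131))
(np.float64(-0.15), np.float64(0.59), np.int64(-120), np.float64(0.0171))
(np.float64(-0.16), np.float64(0.59), np.int64(-120), np.float64(0.0171))
(np.float64(-0.17), np.float64(0.59), np.int64(-120), np.float64(0.0171))
(np.float64(-0.18), np.float64(0.59), np.int64(-120), np.float64(0.0171))
(np.float64(-0.19), np.float64(0.59), np.int64(-120), np.float64(0.0171))
(np.float64(-0.2), np.float64(0.59), np.int64(-120), np.float64(0.0171))
(np.float64(-0.204), np.float64(0.59), np.int64(-120), np.float64(0.0171))
real	0m2.297s
user	0m2.860s
sys	0m0.040s
```

```bash
cat > dens.py <<'E'
import srch; from srch import *
def surf(y,x,z0,z1,st=.007):
    a=[np.linspace(-x,x,int(2*x/st)+2),np.linspace(-y,y,int(2*y/st)+2),np.linspace(z0,z1,int((z1-z0)/st)+2)]
    p=np.array(list(itertools.product(*a))); e=(abs(abs(p[:,0])-x)<1e-9)|(abs(abs(p[:,1])-y)<1e-9)|(p[:,2]==z0)|(p[:,2]==z1)
    return p[e]
import dp
srch.bw=dp.bw=np.vstack([surf(.095,.0375,-.102,-.066),surf(.05,.048,-.32,-.102,.012)])
E
python3 - <<'E'
s=open('dp.py').read().replace('if __name__=="__main__":','def main(thd,LIM):').replace('th=np.radians(45)','th=np.radians(thd)').replace('>42','>LIM').replace('V[a].max())','V[a].max(),thd,LIM)')
open('dp.py','w').write(s)
E
cat > run.py <<'E'
import dens,dp
for th in(40,50,60):
    for L in(45,60): dp.main(th,L)
E
time python3 run.py | tee o.txt | grep best; grep -c . o.txt
```

```text
best -0.0069793821577176 40 45
best -0.006660233446717224 40 60
best -0.00661579508365201 50 45
best -0.00661579508365201 50 60
best -0.010575225355527565 60 45
best -0.008258664460092343 60 60
192
real	0m19.782s
user	0m20.144s
sys	0m0.112s
```

```bash
cat > bn.py <<'E'
import dens,dp,numpy as np
for y in(.0865,.07,.05,.03,.01,-.01,-.03,-.05,-.07,-.09,-.11,-.13,-.16):
    r=[]
    for x in((.5246,) if y==.0865 else np.arange(.49,.62,.01)):
        for w in range(-150,31,5):
            for th in(40,50,60):
                r.append((dp.evV(np.array([x,y]),np.radians(w),np.radians(th))[0].round(4),round(x,3),w,th))
    r.sort(key=lambda a:-a[0]); print(y,r[:1],[q for q in r if -90<=q[2]<=-40][:2])
E
python3 bn.py
```

```text
0.0865 [(np.float64(-0.0049), 0.525, -65, 60)] [(np.float64(-0.0049), 0.525, -65, 60), (np.float64(-0.005), 0.525, -70, 40)]
0.07 [(np.float64(0.0076), np.float64(0.49), -85, 60)] [(np.float64(0.0076), np.float64(0.49), -85, 60), (np.float64(0.0019), np.float64(0.49), -90, 50)]
0.05 [(np.float64(0.0058), np.float64(0.57), -40, 40)] [(np.float64(0.0058), np.float64(0.57), -40, 40), (np.float64(0.0054), np.float64(0.57), -40, 50)]
0.03 [(np.float64(0.0118), np.float64(0.58), -45, 50)] [(np.float64(0.0118), np.float64(0.58), -45, 50), (np.float64(0.0085), np.float64(0.58), -45, 60)]
0.01 [(np.float64(0.0063), np.float64(0.57), -50, 60)] [(np.float64(0.0063), np.float64(0.57), -50, 60), (np.float64(0.0031), np.float64(0.59), -45, 60)]
-0.01 [(np.float64(0.0068), np.float64(0.61), 30, 40)] [(np.float64(-0.001), np.float64(0.55), -65, 60), (np.float64(-0.0015), np.float64(0.56), -60, 60)]
-0.03 [(np.float64(0.0112), np.float64(0.51), -100, 40)] [(np.float64(-0.0003), np.float64(0.54), -75, 60), (np.float64(-0.0023), np.float64(0.52), -90, 40)]
-0.05 [(np.float64(0.0132), np.float64(0.53), -150, 50)] [(np.float64(0.0073), np.float64(0.56), -85, 40), (np.float64(0.0038), np.float64(0.52), -90, 60)]Traceback (most recent call last):
  File "bn.py", line 7, in <module>
    r.append((dp.evV(np.array([x,y]),np.radians(w),np.radians(th))[0].round(4),round(x,3),w,th))
              ^^^^^^^^^^^^^^^^^^^^^^^^^^^^^^^^^^^^^^^^^^^^^^^^^^^^^^^^^^^^^
AttributeError: 'int' object has no attribute 'round'
```

```bash
cat > dp2.py <<'E'
import dens; from dens import *; from dp import bw
G=.046
def ev2(T,yaw,th,o,only=None):
    g=G if o==0 else 2*abs(o)-.019
    d=np.array([np.cos(yaw),np.sin(yaw),0]); l=np.array([-d[1],d[0],0]); tz=d*np.sin(th)-np.array([0,0,np.cos(th)])
    R=np.c_[np.cross(l,tz),l,tz]; f=fing(g)@R.T; b=srch.bw@R.T
    dep=np.sqrt(.03**2-(G/2)**2) if o==0 else .03
    tip=np.array([*(T-d[:2]*(dep+.0095*np.cos(th))+l[:2]*o),.013])
    P=np.vstack([f,b])+tip; b=b+tip; m=.1
    for x,y,H,rf,rw in O:
        q=P[P[:,2]<H+.003]
        if len(q): m=min(m,(np.hypot(q[:,0]-x,q[:,1]-y)-np.where(q[:,2]<.026,rf,rw)).min())
    if len(disp(P)): m=-1.
    q=b[b[:,2]<.195]; s=(np.hypot(*(q[:,:2]-T).T)-.025).min() if len(q) else .1
    return min(m,s-.004),tip,g
def main(thd):
    th=np.radians(thd); ys=np.r_[.0865,np.arange(.075,-.166,-.015)]; xs=np.arange(.50,.611,.01); yws=np.arange(-120,-29,10); os_=[0,-.055,-.045,-.035,-.025,.025,.035,.045,.055]
    C=np.array([[[[ev2(np.array([.5246 if i==0 else x,y]),np.radians(w),th,o)[0] for o in os_] for w in yws] for x in (xs if i else [.5246]*len(xs))] for i,y in enumerate(ys)])
    m0=np.arange(len(xs))!=2; C[0,m0]=-1
    V=C[0].max((1,2)); bp=[]; arg=[C[0].reshape(len(xs),-1).argmax(1)]
    for i in range(1,len(ys)):
        N=np.full(len(xs),-1.); B=np.zeros((len(xs),3),int)
        for a in range(len(xs)):
            for a0 in range(max(0,a-2),min(len(xs),a+3)):
                x0=.5246 if i==1 else xs[a0]
                ph=np.degrees(np.arctan2(ys[i]-ys[i-1],xs[a]-x0)); e=abs(ph-yws)
                ok=np.where(np.arange(len(os_))[None]==0,e[:,None]<42,e[:,None]<16)
                q=np.where(ok,np.minimum(C[i,a],C[i-1,a0]),-1)
                k=q.argmax(); v=min(V[a0],q.max())
                if v>N[a] : N[a]=v; B[a]=a0,k,0
        V=N; bp.append(B)
    a=int(V[6:].argmax())+6; print("best",thd,V[6:].max())
    for i in range(len(ys)-1,0,-1):
        a0,k,_=bp[i-1][a]; w,o=divmod(k,len(os_)); print(ys[i].round(3),xs[a].round(2),"yaw",yws[w],"off",os_[o],C[i,a,w,o].round(3),C[i-1,a0,w,o].round(3)); a=a0
if __name__=="__main__":
    for t in(45,55): main(t)
E
time python3 dp2.py
```

```text
best 45 -0.0056551037996489285
-0.165 0.56 yaw -40 off -0.055 0.007 0.008
-0.15 0.54 yaw -110 off 0 0.017 0.014
-0.135 0.54 yaw -70 off 0.055 0.002 -0.005
-0.12 0.53 yaw -120 off 0.055 0.017 0.017
-0.105 0.54 yaw -120 off 0.055 0.017 0.018
-0.09 0.55 yaw -120 off 0.055 0.018 0.019
-0.075 0.56 yaw -120 off 0.055 0.019 0.015
-0.06 0.57 yaw -120 off 0.035 0.0 -0.003
-0.045 0.58 yaw -60 off 0 -0.002 -0.004
-0.03 0.57 yaw -90 off -0.055 -0.003 -0.003
-0.015 0.57 yaw -90 off -0.055 -0.003 -0.003
0.0 0.57 yaw -90 off -0.055 -0.003 -0.003
0.015 0.57 yaw -90 off -0.055 -0.003 -0.003
0.03 0.57 yaw -50 off 0 0.007 -0.002
0.045 0.57 yaw -40 off 0 0.002 -0.006
0.06 0.56 yaw -40 off 0.045 -0.005 0.005
0.075 0.54 yaw -40 off 0.045 0.005 0.005
best 55 -0.007013754583891136
-0.165 0.56 yaw -40 off -0.055 0.007 0.003
-0.15 0.54 yaw -80 off 0.045 0.012 0.006
-0.135 0.54 yaw -70 off 0.055 -0.0 -0.006
-0.12 0.53 yaw -80 off 0.045 0.001 0.005
-0.105 0.53 yaw -70 off 0.055 -0.005 -0.007
-0.09 0.52 yaw -80 off 0.055 0.008 -0.002
-0.075 0.52 yaw -100 off -0.025 -0.004 -0.002
-0.06 0.52 yaw -100 off -0.025 -0.002 -0.005
-0.045 0.52 yaw -60 off 0.055 -0.003 -0.005
-0.03 0.51 yaw -80 off 0.025 -0.005 -0.006
-0.015 0.51 yaw -80 off 0.025 -0.006 -0.007
0.0 0.51 yaw -110 off -0.045 -0.002 -0.003
0.015 0.52 yaw -100 off -0.025 -0.004 0.002
0.03 0.52 yaw -110 off -0.045 0.002 -0.005
0.045 0.53 yaw -90 off -0.045 -0.002 0.004
0.06 0.53 yaw -90 off -0.045 0.004 0.003
0.075 0.53 yaw -80 off -0.035 0.005 0.016
real	0m19.060s
user	0m19.608s
sys	0m0.036s
```

```bash
cat > opt5.py <<'E'
import dens; from dens import *
from multiprocessing import Pool
ys=[.0865,.07,.05,.03,.01,-.01,-.03,-.05,-.07,-.09,-.11]
def job(a):
    x1,yw,th,ro,g,dp_=a
    ph=np.arctan2(-.1965,x1-.5246); m=[]
    for y in ys:
        r=srch.ev(np.array([.5246+(x1-.5246)*(.0865-y)/.1965,y]),*np.radians([yw,th,ro]),g,ph)
        m.append(round(float(r[0]),3) if r else -1.)
    return (min(m),)+a+(m,)
if __name__=="__main__":
    A=[(x1,yw,th,ro,g,0) for x1 in(.50,.52,.54,.56,.58) for yw in range(-130,-19,10) for th in(40,50,60) for ro in range(-80,91,10) for g in(.092,.06,0.)]
    out=Pool().map(job,A,chunksize=40); out.sort(key=lambda a:-a[0])
    print(*out[:6],sep="\n")
    for i in range(len(ys)-1):
        print(ys[i:i+2],[o[1:6]+(min(o[-1][i:i+2]),) for o in sorted(out,key=lambda o:-min(o[-1][i:i+2]))[:3]])
    for s in((0,4),(0,5),(3,7),(4,8),(5,11),(6,11)):
        print(s,[o[1:6]+(min(o[-1][s[0]:s[1]]),) for o in sorted(out,key=lambda o:-min(o[-1][s[0]:s[1]]))[:3]])
E
time python3 opt5.py
```

```text
multiprocessing.pool.RemoteTraceback: 
"""
Traceback (most recent call last):
  File "opt5.py", line 8, in job
    r=srch.ev(np.array([.5246+(x1-.5246)*(.0865-y)/.1965,y]),*np.radians([yw,th,ro]),g,ph)
  File "srch.py", line 14, in ev
    f=F[g]@R.T; b=bw@R.T
      ~^^^
KeyError: 0.06
"""

The above exception was the direct cause of the following exception:

Traceback (most recent call last):
  File "opt5.py", line 13, in <module>
    out=Pool().map(job,A,chunksize=40); out.sort(key=lambda a:-a[0])
KeyError: 0.06

real	0m0.759s
user	0m2.136s
sys	0m0.115s
```

```bash
sed -i 's/^F={/F={.06:fing(.06),/' srch.py; time timeout 300 python3 opt5.py
```

```text
(-0.005, 0.58, -90, 50, -60, 0.06, 0, [-0.0, -0.005, 0.0, 0.007, 0.008, 0.008, -0.005, -0.004, 0.001, 0.012, 0.026])
(-0.006, 0.58, -110, 50, -60, 0.092, 0, [-0.004, -0.005, -0.003, -0.001, -0.005, -0.005, -0.006, -0.0, -0.006, 0.004, 0.01])
(-0.009, 0.58, -80, 50, 0, 0.0, 0, [-0.0, -0.002, -0.008, -0.006, -0.008, -0.004, -0.007, -0.008, -0.009, -0.007, -0.009])
(-0.01, 0.56, -100, 50, -60, 0.06, 0, [-0.0, -0.006, -0.006, -0.006, -0.002, -0.001, -0.001, -0.009, -0.01, -0.003, 0.008])
(-0.01, 0.58, -110, 40, -40, 0.06, 0, [-0.006, -0.003, -0.002, -0.007, -0.008, -0.004, 0.0, -0.002, -0.006, -0.01, -0.004])
(-0.01, 0.58, -80, 60, 0, 0.0, 0, [-0.0, -0.004, -0.008, -0.008, -0.009, -0.007, -0.01, -0.009, -0.009, -0.01, -0.01])
[0.0865, 0.07] [(0.5, -20, 40, 10, 0.092, 0.01), (0.58, -110, 40, -10, 0.092, 0.01), (0.58, -110, 50, -10, 0.092, 0.009)]
[0.07, 0.05] [(0.54, -90, 60, 0, 0.06, 0.006), (0.58, -110, 40, 0, 0.092, 0.003), (0.56, -100, 50, -10, 0.06, 0.003)]
[0.05, 0.03] [(0.5, -120, 40, 0, 0.092, 0.006), (0.52, -120, 40, 0, 0.092, 0.006), (0.58, -110, 40, 0, 0.06, 0.004)]
[0.03, 0.01
[... 848 characters left out ...]
0, 0.06, -0.001), (0.58, -100, 60, -10, 0.06, -0.001), (0.56, -100, 60, -10, 0.06, -0.001)]
(0, 5) [(0.56, -90, 50, -60, 0.06, -0.001), (0.5, -30, 40, 0, 0.092, -0.003), (0.52, -30, 40, 0, 0.092, -0.003)]
(3, 7) [(0.58, -100, 50, -60, 0.092, -0.002), (0.54, -100, 50, -60, 0.06, -0.004), (0.58, -90, 50, -60, 0.06, -0.005)]
(4, 8) [(0.5, -80, 50, 60, 0.06, 0.005), (0.52, -80, 50, 60, 0.06, 0.004), (0.5, -70, 50, 60, 0.06, 0.003)]
(5, 11) [(0.56, -70, 50, 60, 0.06, 0.005), (0.52, -80, 50, 60, 0.092, 0.004), (0.56, -60, 50, 60, 0.092, 0.001)]
(6, 11) [(0.54, -70, 50, 60, 0.092, 0.009), (0.56, -70, 50, 60, 0.06, 0.008), (0.56, -60, 50, 60, 0.092, 0.008)]
real	0m11.332s
user	0m44.306s
sys	0m0.068s
```

```bash
cat > de.py <<'E'
import dens; from dens import *
from scipy.optimize import differential_evolution
yk=np.array([.0865,.05,.015,-.02,-.055,-.09,-.13,-.202]); yq=np.r_[np.linspace(.0865,-.14,20),-.17,-.202]
G=.046; fg=fing(G)
srch.bw=np.vstack([dens.surf(.095,.0375,-.102,-.066,.009),dens.surf(.05,.048,-.32,-.102,.02)])
def cl(T,yaw,th,o,full=False):
    d=np.array([np.cos(yaw),np.sin(yaw),0]); l=np.array([-d[1],d[0],0]); tz=d*np.sin(th)-np.array([0,0,np.cos(th)])
    R=np.c_[np.cross(l,tz),l,tz]
    tip=np.array([*(T-d[:2]*(np.sqrt(.03**2-(G/2)**2)+.0095*np.cos(th))),.013])
    P=np.vstack([fg,srch.bw])@R.T+tip; c=[]
    for x,y,H,rf,rw in O:
        q=P[P[:,2]<H+.003]
        c.append((np.hypot(q[:,0]-x,q[:,1]-y)-np.where(q[:,2]<.026,rf,rw)).min() if len(q) else .1)
    q=P[len(fg):]; q=q[q[:,2]<.195]; c.append((np.hypot(*(q[:,:2]-T).T)-.025).min()-.004)
    if len(disp(P)): c.append(-.02)
    return (c,tip) if full else min(c)
def path(p):
    xs=np.r_[.5246,p[:6],.5865]; yw=np.r_[p[6:14]]; th=p[14]
    x=np.interp(-yq,-yk,xs); w=np.interp(-yq,-yk,yw); return x,w,th,xs
def cost(p):
    x,w,th,xs=path(p); ph=np.degrees(np.arctan2(np.diff(yq),np.diff(x))); 
    c=0
    for a,y,b in zip(x,yq,w):
        m=cl(np.array([a,y]),np.radians(b),np.radians(th),0); c+=max(0,.004-m)**2*1e6
    c+=(np.maximum(0,abs(ph-w[1:])-33)**2).sum()+.002*(np.diff(w)**2).sum()
    return c
if __name__=="__main__":
    r=differential_evolution(cost,[(.5,.58)]*4+[(.53,.6)]*2+[(-115,-30)]*7+[(-105,-75)]+[(33,55)],popsize=8,maxiter=90,workers=-1,updating="deferred",seed=1,x0=[.53,.55,.552,.558,.58,.59,-70,-70,-63,-70,-88,-85,-95,-95,45])
    print(r.fun,r.x.round(3).tolist())
    x,w,th,xs=path(r.x)
    for a,y,b in zip(x,yq,w): print(round(y,3),round(a,3),round(b),(np.array(cl(np.array([a,y]),np.radians(b),np.radians(th),0,True)[0])*1e3).round().astype(int))
E
time timeout 400 python3 de.py
```

```text
665.3168312461388 [0.533, 0.525, 0.566, 0.576, 0.583, 0.586, -68.122, -71.676, -82.847, -60.433, -65.867, -78.539, -102.643, -90.192, 33.941]
0.086 0.525 -68 [ 37  -3  76  -3 113 266  62   4]
0.075 0.527 -69 [ 23  -3  66  -3 109 254  62   4]
0.063 0.53 -70 [  9  -3  57  -4 101 242  63   4]
0.051 0.533 -72 [ -3  -3  47  -3  90 230  62   4]
0.039 0.53 -75 [ -5  -4  41  -4  79 220  62   4]
0.027 0.528 -79 [ -3   6  36  -4  70 210  61   4]
0.015 0.525 -83 [ -3  22  31  -3  62 201  63   4]
0.003 0.539 -75 [ -4  25   7  -4  63 188  67   4]
-0.009 0.553 -68 [ -4  30  -2  12  65 176  73   4]
-0.021 0.567 -61 [ -1  39  -1  18  67 164  81   4]
-0.033 0.57 -62 [ -1  50  -2  21  60 152  81   4]
-0.045 0.573 -64 [ -2  62  -2  25  55 140  84   4]
-0.057 0.576 -66 [  0  63   0  31  52 128  87   4]
-0.068 0.579 -71 [ 14  64   5  45  49 116  91   4]
-0.08 0.581 -75 [ 22  71  11  60  50 104  97   4]
-0.092 0.583 -80 [ 12  81  19  77  56  92 107   4]
-0.104 0.584 -87 [ 19  98  30  95  69  82 123   4]
-0.116 0.585 -94 [ 36 112  42 107  87  74 133   4]
-0.128 0.586 -101 [ 48 121  55 121 110  68 146   4]
-0.14 0.586 -101 [ 60 133  56 128 121  66 157   4]
-0.17 0.586 -96 [ 89 165  53 144 142  66 183   4]
-0.202 0.586 -90 [119 197  66 142 165  73 212   4]
real	0m41.131s
user	1m34.504s
sys	0m0.691s
```

```bash
cat > ph1.py <<'E'
from dp2 import *
A=np.array([.5246,.0865]); out=[]
for E in[(.575,.035),(.56,.03),(.58,.02),(.565,.01),(.55,.01)]:
    B=np.array(E); ph=np.degrees(np.arctan2(*(B-A)[::-1]))
    Ts=[A+k*(B-A) for k in np.linspace(0,1,6)]
    for w in np.arange(-110,-14,5):
        for th in(35,42,50,58):
            for o in(0,-.055,-.045,-.035,-.025,.025,.035,.045,.055):
                if abs(w-ph)>(40 if o==0 else 25): continue
                m=[round(float(ev2(T,np.radians(w),np.radians(th),o)[0]),3) for T in Ts]
                out.append((min(m),E,w,th,o,round(ph),m))
out.sort(key=lambda a:-a[0]); print(*out[:8],sep="\n")
for E in[(.575,.035),(.56,.03),(.58,.02),(.565,.01),(.55,.01)]: 
    for s in((0,3),(2,6)): print(E,s,[ (min(o[6][s[0]:s[1]]),)+o[2:5] for o in sorted([o for o in out if o[1]==E],key=lambda o:-min(o[6][s[0]:s[1]]))[:3]])
E
python3 ph1.py
```

```text
(-0.008, (0.56, 0.03), np.int64(-65), 50, 0, -58, [-0.006, -0.004, -0.003, -0.005, -0.007, -0.008])
(-0.009, (0.575, 0.035), np.int64(-35), 58, 0.055, -46, [0.001, -0.002, -0.005, -0.009, -0.006, -0.007])
(-0.009, (0.56, 0.03), np.int64(-40), 58, 0.045, -58, [0.0, -0.005, -0.009, -0.009, -0.009, -0.009])
(-0.009, (0.56, 0.03), np.int64(-35), 50, 0.055, -58, [0.006, 0.0, -0.005, -0.009, -0.005, -0.006])
(-0.009, (0.565, 0.01), np.int64(-50), 35, 0.025, -62, [0.001, -0.009, -0.008, -0.008, -0.001, -0.006])
(-0.01, (0.56, 0.03), np.int64(-50), 42, 0.025, -58, [0.001, -0.001, -0.01, -0.01, -0.008, -0.006])
(-0.01, (0.56, 0.03), np.int64(-50), 50, 0.025, -58, [0.001, -0.001, -0.003, -0.01, -0.008, -0.006])
(-0.01, (0.56, 0.03), np.int64(-50), 58, 0.025, -58, [0.001, -0.004, -0.008, -0.01, -0.009, -0.006])
(0.575, 0.035) (0, 3) [(0.003, np.int64(-45), 50, 0.035), (0.003, np.int64(-50), 58, 0.035), (0.003, np.int64(-45), 50, 0.045)]
(0.575, 0.035) (2, 6) [(-0.008, np.int64(-25), 35, 0.055), (-0.008, np.int64(-25), 35, 0.045), (-0.009, np.int64(-35), 58, 0.055)]
(0.56, 0.03) (0, 3) [(0.007, 
[... 285 characters left out ...]
, np.int64(-45), 50, 0.035), (-0.001, np.int64(-45), 50, 0.045)]
(0.58, 0.02) (2, 6) [(-0.009, np.int64(-30), 35, 0.035), (-0.01, np.int64(-45), 42, 0.025), (-0.011, np.int64(-60), 58, 0)]
(0.565, 0.01) (0, 3) [(0.001, np.int64(-45), 50, 0.045), (-0.0, np.int64(-85), 58, -0.045), (-0.002, np.int64(-50), 58, 0.035)]
(0.565, 0.01) (2, 6) [(-0.008, np.int64(-50), 35, 0.025), (-0.01, np.int64(-85), 50, -0.035), (-0.01, np.int64(-85), 58, -0.035)]
(0.55, 0.01) (0, 3) [(0.002, np.int64(-50), 58, 0.045), (0.002, np.int64(-90), 50, -0.045), (0.0, np.int64(-85), 58, -0.045)]
(0.55, 0.01) (2, 6) [(-0.008, np.int64(-55), 35, 0.025), (-0.01, np.int64(-95), 50, -0.045), (-0.01, np.int64(-55), 42, 0.025)]
```

```bash
cat > app.py <<'E'
from de import *
A=np.array([.5246,.0865])
for th in(34,40):
  for w in(-68,-80):
    d=np.array([np.cos(np.radians(w)),np.sin(np.radians(w))]); l=np.array([-d[1],d[0]])
    for sl in(0,-.006):
        for b in(0,.02,.04,.06,.08,.1,.12):
            c,tip=cl(A-b*d+sl*l,np.radians(w),np.radians(th),0,True); print(th,w,sl,b,(np.array(c[:5])*1e3).round(1),tip.round(3))
E
python3 app.py
```

```text
34 -68 0 0 [ 36.8  -2.9  76.3  -2.9 113. ] [0.514 0.112 0.013]
34 -68 0 0.02 [ 56.7  -2.9  95.4  -2.8 122.7] [0.507 0.13  0.013]
34 -68 0 0.04 [ 76.7   2.9 114.8   6.3 133.9] [0.499 0.149 0.013]
34 -68 0 0.06 [ 94.7  19.6 134.3  22.6 146.5] [0.492 0.167 0.013]
34 -68 0 0.08 [112.4  38.4 153.5  41.  160.3] [0.484 0.186 0.013]
34 -68 0 0.1 [130.7  57.8 171.4  60.1 174.9] [0.477 0.204 0.013]
34 -68 0 0.12 [149.4  77.5 189.6  79.6 190.3] [0.469 0.223 0.013]
34 -68 -0.006 0 [ 37.6   3.1  74.5  -8.9 118.5] [0.509 0.109 0.013]
34 -68 -0.006 0.02 [ 57.4   3.1  93.9  -8.7 127.8] [0.501 0.128 0.013]
34 -68 -0.006 0.04 [ 77.2   7.6 113.5   2.4 138.7] [0.494 0.147 0.013]
34 -68 -0.006 0.06 [ 97.1  22.4 133.   20.2 151.1] [0.486 0.165 0.013]
34 -68 -0.006 0.08 [115.1  40.3 150.7  39.2 164.5] [0.479 0.184 0.013]
34 -68 -0.006 0.1 [133.1  59.3 168.9  58.8 178.9] [0.471 0.202 0.013]
34 -68 -0.006 0.12 [151.5  78.7 187.3  78.5 194.1] [0.464 0.221 0.013]
34 -80 0 0 [ 16.1 -17.3  97.2   6.1  95.5] [0.52  0.113 0.013]
34 -80 0 0.02 [ 35.9 -17.5 115.3  15.9 110.4] [0.516 0.133 0.013]
34 -80 0 0.04 [ 55.7
[... 2003 characters left out ...]
172 0.013]
40 -80 0 0.08 [ 94.8  21.8 170.   74.6 138.7] [0.506 0.191 0.013]
40 -80 0 0.1 [112.4  41.8 188.8  93.8 150.9] [0.503 0.211 0.013]
40 -80 0 0.12 [130.5  58.2 207.9 111.  164.3] [0.499 0.231 0.013]
40 -80 -0.006 0 [ 24.7 -11.3  95.    3.4  92.9] [0.514 0.112 0.013]
40 -80 -0.006 0.02 [ 44.1 -11.4 112.5  17.4 106.7] [0.511 0.131 0.013]
40 -80 -0.006 0.04 [ 63.7 -11.5 130.6  35.  121.8] [0.507 0.151 0.013]
40 -80 -0.006 0.06 [ 81.9   3.  149.2  53.7 133.2] [0.504 0.171 0.013]
40 -80 -0.006 0.08 [ 98.   22.4 168.   72.9 143.7] [0.5   0.19  0.013]
40 -80 -0.006 0.1 [115.2  42.2 187.   91.5 155.6] [0.497 0.21  0.013]
40 -80 -0.006 0.12 [133.   62.1 206.2 107.6 168.6] [0.493 0.23  0.013]
```

```bash
python3 - <<'E'
from h import *
go([.485,.185,.013],ori(-68,40,0))
E
```

```text
turn [-0.085  0.172 -0.085] shift cm [21.16 -0.44 22.6 ]
```

>>> drive_tool:
  commands:
    - [[-0.02, 0.04, -0.02], [3, 0, 3.2], 0]
    - [[-0.04, 0.08, -0.04], [6, -0.1, 6.4], 0]
    - [[-0.06, 0.12, -0.06], [9, -0.2, 9.6], 0]
    - [[-0.085, 0.172, -0.085], [12, -0.25, 12.8], 0]
    - [[-0.085, 0.172, -0.085], [15, -0.3, 16], 0]
    - [[-0.085, 0.172, -0.085], [18, -0.4, 19.2], 0]
    - [[-0.085, 0.172, -0.085], [20, -0.44, 21.4], 0]
    - [[-0.085, 0.172, -0.085], [20.8, -0.44, 22.2], 0]
    - [[-0.085, 0.172, -0.085], [21.16, -0.44, 22.6], 0]
    - [[-0.085, 0.172, -0.085], [21.16, -0.44, 22.6], 0]
    - [[-0.085, 0.172, -0.085], [21.16, -0.44, 22.6], 0]

```text
clock: 2.33
position: [0.4866, 0.1847, 0.0148]
ee_rot: [1.408, 2.082, -0.51]
force: [-0.1, 0.4, -0.7]
width: 0.5
gripper_force: 0.0
```

```bash
cat > wp.py <<'E'
from h import *
G=.046
def tipof(T,w,th=40,z=.013):
    d=np.array([np.cos(np.radians(w)),np.sin(np.radians(w))]); t=np.array(T)-d*(np.sqrt(.03**2-(G/2)**2)+.0095*np.cos(np.radians(th)))
    return np.array([*t,z])
def rows(W,step=.005,th=40):
    """W: list of (x,y,yaw) tube targets; prints rows for next call"""
    s=readout.observe(); R0=Ro.from_rotvec(s["ee_rot"]); p0=s["position"]
    for x,y,w in W:
        p=tipof((x,y),w,th); R=ori(w,th,0); print((R0.inv()*R).as_rotvec().round(2).tolist(),(100*R0.inv().apply(p-p0)).round(2).tolist(), round(np.linalg.norm(p-p0)*1e3))
E
python3 - <<'E'
from wp import *
s=readout.observe(); print(s["position"],s["force"])
rows([(.5246-.0112,.0865+.028,-68),(.5246,.0865,-68),(.528,.071,-70),(.533,.051,-72),(.53,.039,-75)])
im=cams.get_image("scene"); im2=cams.get_image("top")
cv2.imwrite("pics/s3.png",np.hstack([im[100:340,60:420],im2[100:340,120:480]]))
E
```

```text
[0.48662545 0.18465128 0.0147768 ] [-0.14131297  0.37615292 -0.6634533 ]
[0.0, 0.0, -0.0] [-3.6, -0.14, 3.26] 49
[0.0, 0.0, -0.0] [-5.91, -0.14, 5.2] 79
[0.02, 0.0, 0.02] [-7.11, -0.32, 6.2] 94
[0.05, 0.0, 0.05] [-8.68, -0.51, 7.52] 115
[0.08, 0.0, 0.09] [-9.46, -1.09, 8.17] 125
```

View pics/s3.png

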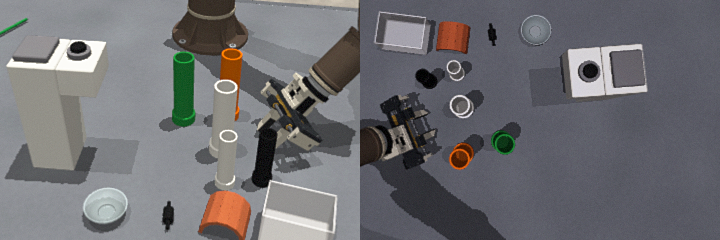

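The hand is down behind the tube. In the left panel the white tube is at (225,85), and in the right panel the hand is at (410,125), between orange (460,155) and black (427,77). I'll start the gentle push.

>>> drive_tool:
  commands:
    - [[0, 0, 0], [-0.8, 0, 0.7], 0]
    - [[0, 0, 0], [-1.6, -0.05, 1.4], 0]
    - [[0, 0, 0], [-2.4, -0.1, 2.1], 0]
    - [[0, 0, 0], [-3.2, -0.14, 2.85], 0]
    - [[0, 0, 0], [-3.6, -0.14, 3.2], 0]
    - [[0, 0, 0], [-4.0, -0.14, 3.55], 0]
    - [[0, 0, 0], [-4.4, -0.14, 3.9], 0]
    - [[0, 0, 0], [-4.8, -0.14, 4.22], 0]
    - [[0, 0, 0], [-5.2, -0.14, 4.56], 0]
    - [[0, 0, 0], [-5.6, -0.14, 4.9], 0]
    - [[0, 0, 0], [-5.9, -0.14, 5.15], 0]
    - [[0.005, 0, 0.005], [-6.2, -0.18, 5.4], 0]
    - [[0.01, 0, 0.01], [-6.5, -0.23, 5.66], 0]
    - [[0.015, 0, 0.015], [-6.8, -0.28, 5.92], 0]
    - [[0.02, 0, 0.02], [-7.1, -0.32, 6.18], 0]

```text
clock: 3.68
position: [0.5181, 0.0951, 0.0117]
ee_rot: [1.44, 2.067, -0.526]
force: [-0.2, 3.7, 0.4]
width: 0.498
gripper_force: 1.0
```

```bash
cat > look.py <<'E'
from wp import *
import sys
def tube(save=None,W=None):
    s=readout.observe(); im=cams.get_image("top"); c=info("top")
    print("tip",s["position"].round(4),"F",s["force"].round(1),"t",round(s["clock"],1))
    if save:
        sc=cams.get_image("scene"); cv2.imwrite(save,np.hstack([sc[100:340,60:420],im[100:340,120:480]]))
    return im,c
tube(sys.argv[1] if len(sys.argv)>1 else None)
rows([(.53,.06,-71),(.533,.051,-72),(.53,.039,-75),(.528,.027,-79),(.525,.015,-82),(.54,.003,-75),(.553,-.009,-68)])
E
python3 look.py pics/s4.png
```

```text
tip [0.5181 0.0951 0.0117] F [-0.2  3.7  0.4] t 3.7
[0.01, 0.0, 0.02] [-0.81, -0.0, 0.53] 10
[0.02, 0.0, 0.03] [-1.54, 0.01, 1.14] 19
[0.06, 0.0, 0.07] [-2.33, -0.54, 1.81] 30
[0.1, 0.0, 0.12] [-3.15, -0.96, 2.5] 41
[0.14, 0.0, 0.16] [-3.95, -1.52, 3.18] 53
[0.06, 0.0, 0.07] [-5.17, -0.85, 4.21] 67
[-0.02, 0.0, -0.02] [-6.37, -0.36, 5.21] 82
```

View pics/s4.png

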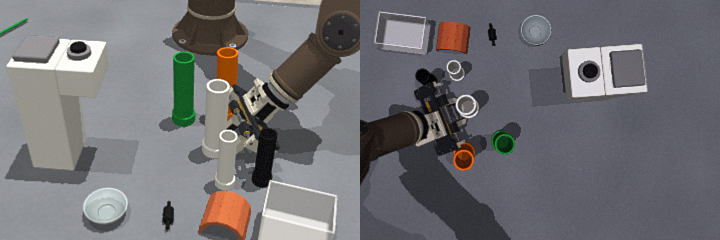

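The tube is moving upright in the cage, from right-panel pixel (460,105) to (466,107). Orange at (464,157) has been brushed by a few mm, so I'm shifting the path 3 mm away from it.

>>> drive_tool:
  commands:
    - [[0, 0, 0.005], [-0.4, 0.1, 0.25], 0]
    - [[0.01, 0, 0.015], [-0.8, 0.2, 0.53], 0]
    - [[0.015, 0, 0.02], [-1.15, 0.3, 0.83], 0]
    - [[0.02, 0, 0.03], [-1.54, 0.3, 1.14], 0]
    - [[0.04, 0, 0.05], [-1.94, 0.05, 1.47], 0]
    - [[0.06, 0, 0.07], [-2.33, -0.2, 1.81], 0]
    - [[0.08, 0, 0.095], [-2.75, -0.45, 2.15], 0]
    - [[0.1, 0, 0.12], [-3.15, -0.7, 2.5], 0]
    - [[0.12, 0, 0.14], [-3.55, -0.95, 2.85], 0]
    - [[0.14, 0, 0.16], [-3.95, -1.2, 3.18], 0]
    - [[0.115, 0, 0.13], [-4.35, -1.05, 3.52], 0]
    - [[0.09, 0, 0.1], [-4.75, -0.85, 3.86], 0]
    - [[0.06, 0, 0.07], [-5.17, -0.6, 4.21], 0]
    - [[0.03, 0, 0.04], [-5.6, -0.4, 4.55], 0]
    - [[0.0, 0, 0.01], [-6.0, -0.2, 4.9], 0]
    - [[-0.02, 0, -0.02], [-6.37, -0.1, 5.21], 0]

```text
clock: 5.12
position: [0.5451, 0.0165, 0.0129]
ee_rot: [1.408, 2.082, -0.513]
force: [-1.9, 1.1, 0.0]
width: 0.499
gripper_force: 1.0
```

```bash
sed -i 's/^rows(.*/rows([(.56,-.015,-64),(.567,-.021,-61),(.57,-.033,-62),(.573,-.045,-64),(.576,-.057,-66),(.579,-.068,-71),(.581,-.08,-75),(.583,-.092,-80)])/' look.py; python3 look.py pics/s5.png
```

```text
tip [0.5451 0.0165 0.0129] F [-1.9  1.1  0. ] t 5.1
[-0.05, 0.0, -0.06] [-0.58, 0.08, 0.51] 8
[-0.08, 0.0, -0.1] [-1.21, 0.37, 1.04] 16
[-0.07, 0.0, -0.08] [-2.15, 0.25, 1.83] 28
[-0.05, 0.0, -0.06] [-3.08, 0.18, 2.61] 40
[-0.03, 0.0, -0.03] [-4.01, 0.1, 3.4] 53
[0.03, 0.0, 0.04] [-4.88, 0.2, 4.13] 64
[0.08, 0.0, 0.09] [-5.8, 0.13, 4.91] 76
[0.13, 0.0, 0.16] [-6.73, 0.1, 5.7] 88
```

View pics/s5.png

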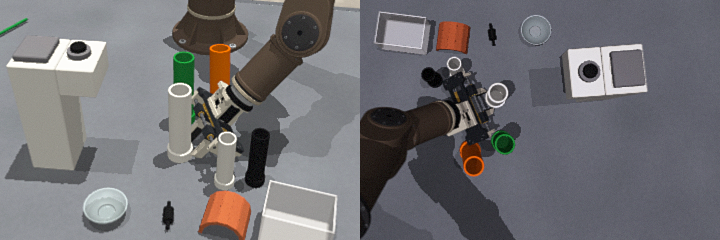

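The tube rides well in the V, at right-panel (497,95), and is upright. The gripper brushed orange, which now stands at (471,163). The small white and black tubes are still standing. Continuing, biased away from green.

>>> drive_tool:
  commands:
    - [[-0.03, 0, -0.03], [-0.3, 0.1, 0.25], 0]
    - [[-0.05, 0, -0.06], [-0.6, 0.2, 0.51], 0]
    - [[-0.08, 0, -0.1], [-1.0, 0.4, 0.85], 0]
    - [[-0.08, 0, -0.1], [-1.35, 0.5, 1.15], 0]
    - [[-0.075, 0, -0.09], [-1.75, 0.45, 1.5], 0]
    - [[-0.07, 0, -0.08], [-2.15, 0.4, 1.83], 0]
    - [[-0.06, 0, -0.07], [-2.6, 0.35, 2.2], 0]
    - [[-0.05, 0, -0.06], [-3.08, 0.3, 2.61], 0]
    - [[-0.04, 0, -0.045], [-3.55, 0.25, 3.0], 0]
    - [[-0.03, 0, -0.03], [-4.0, 0.2, 3.4], 0]
    - [[0, 0, 0], [-4.45, 0.2, 3.76], 0]
    - [[0.03, 0, 0.04], [-4.88, 0.2, 4.13], 0]
    - [[0.055, 0, 0.065], [-5.35, 0.17, 4.5], 0]
    - [[0.08, 0, 0.09], [-5.8, 0.13, 4.91], 0]
    - [[0.105, 0, 0.125], [-6.25, 0.1, 5.3], 0]
    - [[0.13, 0, 0.16], [-6.73, 0.1, 5.7], 0]
    - [[0.13, 0, 0.16], [-6.73, 0.1, 5.7], 0]

```text
clock: 6.63
position: [0.5802, -0.0659, 0.013]
ee_rot: [1.639, 1.94, -0.591]
force: [0.4, 0.1, 0.2]
width: 0.499
gripper_force: 0.4
```

```bash
cat > look2.py <<'E'
from wp import *
s=readout.observe(); im=cams.get_image("top"); sc=cams.get_image("scene"); print("tip",s["position"].round(4),"F",s["force"].round(1),"t",round(s["clock"],1))
# dispenser: button from first top image vs tube rim (white ring) fit in the top view, search near expected
c=info("top"); R=Ro.from_rotvec(s["ee_rot"]).as_matrix(); d=R[:2,2]/np.linalg.norm(R[:2,2]); T=s["position"][:2]+d*(.01926+.0095*np.cos(np.radians(40))); print("T by cage",T.round(4))
u=proj(c,[[*T,.19]])[0]; 
def fit(img,cc,T):
    u=proj(cc,[[*T,.19]])[0].round().astype(int); w=30
    k=img[u[1]-w:u[1]+w,u[0]-w:u[0]+w]; m=((k.min(2)>150)).astype(np.uint8); return u,m
best=[]
def score(img,cc,x,y):
    a=np.linspace(0,2*np.pi,48,endpoint=False)
    f=lambda r:cv2.remap(img.min(2).astype(np.float32),*[q.astype(np.float32).reshape(1,-1) for q in proj(cc,np.c_[x+r*np.cos(a),y+r*np.sin(a),np.full(48,.19)]).T],cv2.INTER_LINEAR)
    return (f(.0225)-f(.018)*.5-f(.028)*.5).mean()
for n,img in(("top",im),("scene",sc)):
    g=[(score(img,info(n),T[0]+a,T[1]+b),T[0]+a,T[1]+b) for a in np.arange(-.02,.0201,.001) for b in np.arange(-.02,.0201,.001)]
    print(n,np.round(max(g),4))
cv2.imwrite("pics/last_s.png",sc); cv2.imwrite("pics/last_t.png",im)
rows([(.585,-.104,-85),(.586,-.116,-88),(.587,-.128,-90),(.587,-.14,-91),(.587,-.155,-91),(.587,-.17,-91),(.587,-.185,-91),(.587,-.195,-91),(.587,-.2,-91)])
E
python3 look2.py
```

```text
tip [ 0.5802 -0.0659  0.013 ] F [0.4 0.1 0.2] t 6.6
T by cage [ 0.5848 -0.0921]
top [ 1.309727e+02  5.828000e-01 -9.010000e-02]Traceback (most recent call last):
  File "look2.py", line 15, in <module>
    g=[(score(img,info(n),T[0]+a,T[1]+b),T[0]+a,T[1]+b) for a in np.arange(-.02,.0201,.001) for b in np.arange(-.02,.0201,.001)]
                  ~~~~^^^
  File "h.py", line 4, in info
    c=cams.camera_info(n); return np.array(c["camera_matrix"]),c["k1"],np.array(c["R"]),np.array(c["t"])
ValueError: time passes only in moves, steps and waits
```

```bash
python3 - <<'E'
from wp import *
c=info("top"); cs=info("scene")
def ring(img,cc,x,y,z,r,a=np.linspace(0,2*np.pi,48,endpoint=False)):
    return cv2.remap(img.mean(2).astype(np.float32),*[q.astype(np.float32).reshape(1,-1) for q in proj(cc,np.c_[x+r*np.cos(a),y+r*np.sin(a),np.full(48,z)]).T],cv2.INTER_LINEAR).mean()
def best(img,cc,f,x0,y0,w=.015):
    g=[(f(img,cc,x0+a,y0+b),x0+a,y0+b) for a in np.arange(-w,w+1e-4,.001) for b in np.arange(-w,w+1e-4,.001)]; g.sort(); q=np.array(g[-5:]); return q.mean(0).round(4)
t0=cv2.imread("pics/top0.png"); s0=cv2.imread("pics/scene0.png")
for z in(.288,.294):
    fb=lambda i,k,x,y:ring(i,k,x,y,z,.019)-ring(i,k,x,y,z,.013)
    print("button",z,best(t0,c,fb,.587,-.204),best(s0,cs,fb,.58,-.207))
fr=lambda i,k,x,y:ring(i,k,x,y,.19,.0225)-.5*ring(i,k,x,y,.19,.018)-.5*ring(i,k,x,y,.19,.028)
print("rim T0",best(t0,c,fr,.5246,.0865),best(s0,cs,fr,.527,.0865))
im=cams.get_image("scene"); im2=cams.get_image("top")
print("rim now",best(im2,c,fr,.583,-.09),best(im,cs,fr,.583,-.09))
rows([(.585,-.104,-85),(.586,-.116,-88),(.587,-.128,-90),(.587,-.14,-91),(.587,-.155,-91),(.587,-.165,-91)])
E
```

```text
button 0.288 [86.573  0.588 -0.206] [115.3516   0.5708  -0.2124]
button 0.294 [87.4687  0.5874 -0.2042] [116.8739   0.5798  -0.2084]
rim T0 [1.132982e+02 5.252000e-01 8.730000e-02] [1.107248e+02 5.270000e-01 8.650000e-02]
rim now [ 1.241768e+02  5.832000e-01 -9.060000e-02] [86.3925  0.5848 -0.0914]
[0.06, 0.0, 0.07] [-1.09, 0.15, 0.85] 14
[0.09, 0.0, 0.11] [-2.02, 0.18, 1.63] 26
[0.12, 0.0, 0.13] [-2.95, 0.16, 2.41] 38
[0.13, 0.0, 0.15] [-3.86, -0.0, 3.17] 50
[0.13, 0.0, 0.15] [-5.0, -0.27, 4.12] 65
[0.13, 0.0, 0.15] [-5.75, -0.44, 4.76] 75
```

>>> drive_tool:
  commands:
    - [[0.02, 0, 0.025], [-0.4, 0.1, 0.3], 0]
    - [[0.04, 0, 0.05], [-0.8, 0.15, 0.6], 0]
    - [[0.06, 0, 0.07], [-1.15, 0.2, 0.9], 0]
    - [[0.07, 0, 0.08], [-1.5, 0.22, 1.2], 0]
    - [[0.08, 0, 0.1], [-1.85, 0.23, 1.5], 0]
    - [[0.1, 0, 0.11], [-2.25, 0.23, 1.8], 0]
    - [[0.11, 0, 0.12], [-2.6, 0.22, 2.1], 0]
    - [[0.12, 0, 0.13], [-3.0, 0.2, 2.45], 0]
    - [[0.13, 0, 0.15], [-3.4, 0.1, 2.8], 0]
    - [[0.13, 0, 0.15], [-3.86, 0.05, 3.17], 0]
    - [[0.13, 0, 0.15], [-4.25, -0.05, 3.5], 0]
    - [[0.13, 0, 0.15], [-4.65, -0.13, 3.83], 0]
    - [[0.13, 0, 0.15], [-5.0, -0.2, 4.12], 0]
    - [[0.13, 0, 0.15], [-5.4, -0.3, 4.45], 0]
    - [[0.13, 0, 0.15], [-5.75, -0.38, 4.76], 0]
    - [[0.13, 0, 0.15], [-5.75, -0.38, 4.76], 0]

```text
clock: 8.17
position: [0.5881, -0.1397, 0.0134]
ee_rot: [1.841, 1.796, -0.67]
force: [0.2, 0.1, -1.7]
width: 0.501
gripper_force: 0.5
```

```bash
python3 - <<'E'
from wp import *
s=readout.observe();R=Ro.from_rotvec(s["ee_rot"]).as_matrix(); d=R[:2,2]/np.linalg.norm(R[:2,2]); print("T cage",(s["position"][:2]+d*.02654).round(4),s["position"].round(4),s["force"].round(1),np.degrees(np.arctan2(d[1],d[0])))
rows([(.588,-.18,-91),(.588,-.19,-91),(.588,-.198,-91),(.588,-.206,-91)])
E
```

```text
T cage [ 0.5875 -0.1662] [ 0.5881 -0.1397  0.0134] [ 0.2  0.1 -1.7] -91.30673958550436
[-0.0, 0.0, -0.01] [-1.03, 0.07, 0.91] 14
[-0.0, 0.0, -0.01] [-1.8, 0.09, 1.56] 24
[-0.0, 0.0, -0.01] [-2.41, 0.11, 2.07] 32
[-0.0, 0.0, -0.01] [-3.02, 0.13, 2.59] 40
```

>>> drive_tool:
  commands:
    - [[0, 0, 0], [-0.4, 0.03, 0.35], 0]
    - [[0, 0, 0], [-0.8, 0.06, 0.7], 0]
    - [[0, 0, 0], [-1.2, 0.07, 1.04], 0]
    - [[0, 0, 0], [-1.55, 0.08, 1.34], 0]
    - [[0, 0, 0], [-1.9, 0.1, 1.64], 0]
    - [[0, 0, 0], [-2.15, 0.1, 1.85], 0]
    - [[0, 0, 0], [-2.4, 0.11, 2.06], 0]
    - [[0, 0, 0], [-2.6, 0.12, 2.23], 0]
    - [[0, 0, 0], [-2.75, 0.12, 2.36], 0]
    - [[0, 0, 0], [-2.87, 0.12, 2.46], 0]
    - [[0, 0, 0], [-2.87, 0.12, 2.46], 0]

```text
clock: 9.08
position: [0.5889, -0.1763, 0.0127]
ee_rot: [1.84, 1.797, -0.669]
force: [0.8, 1.2, 1.8]
width: 0.502
gripper_force: 1.2
```

```bash
python3 - <<'E'
from wp import *
s=readout.observe();R=Ro.from_rotvec(s["ee_rot"]).as_matrix(); d=R[:2,2]/np.linalg.norm(R[:2,2]); T=s["position"][:2]+d*.02654; print("T cage",T.round(4),s["position"].round(4),s["force"].round(1))
a=cams.get_image("scene"); w=cams.get_image("wrist"); cv2.imwrite("pics/f_s.png",a); cv2.imwrite("pics/f_w.png",w)
c=info("scene"); k=5; x0,y0=60,130
crop=cv2.resize(a[y0:y0+150,x0:x0+110],None,fx=4,fy=4,interpolation=cv2.INTER_CUBIC)
aa=np.linspace(0,2*np.pi,60)
for (cx,cy),col in(((.588,-.2055),(0,0,255)),(tuple(T),(0,255,0))):
    for z,r in((0,.03),(.024,.03),(.19,.025)):
        u=((proj(c,np.c_[cx+r*np.cos(aa),cy+r*np.sin(aa),np.full(60,z)])-[x0,y0]+.5)*4).astype(int); cv2.polylines(crop,[u],True,col,1)
cv2.imwrite("pics/f.png",np.hstack([crop,np.pad(cv2.resize(w,(360,270)),((0,330),(0,0),(0,0)))]))
E
```

```text
T cage [ 0.5884 -0.2028] [ 0.5889 -0.1763  0.0127] [0.8 1.2 1.8]
```

View pics/f.png

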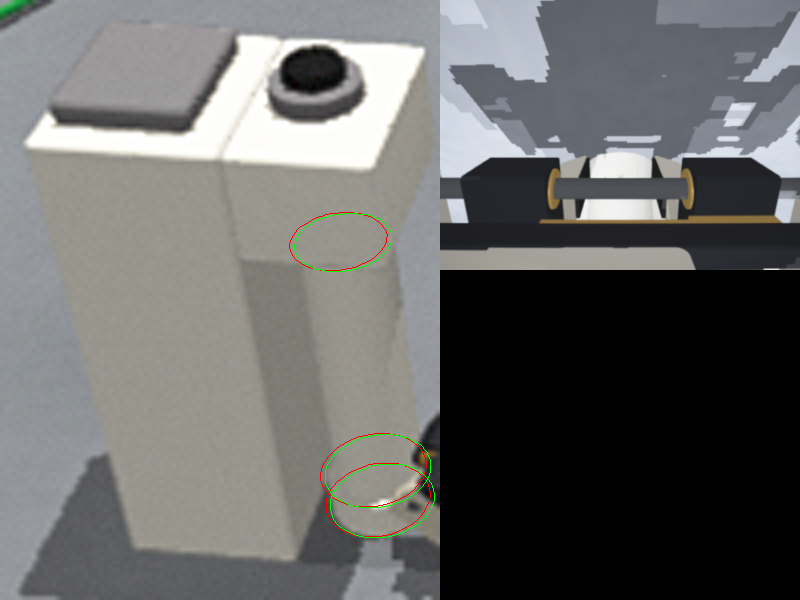

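```bash
python3 - <<'E'
from wp import *
c=info("scene"); f=lambda u,v:((u+.5)/4-.5+60,(v+.5)/4-.5+130)
print("col corner z0",pix2z(c,f(297,559),0),"outer",pix2z(c,f(136,548),0))
print("head corners .28",pix2z(c,f(374,169),.28),pix2z(c,f(426,45),.28),"seam",pix2z(c,f(222,160),.28),"back",pix2z(c,f(27,149),.28), "head low",pix2z(c,f(386,265),.215))
# foot front edge
print("foot lowest pt",pix2z(c,f(385,537),0))
E
```

```text
col corner z0 [ 0.64080698 -0.2358299   0.        ] outer [ 0.64676258 -0.32818489  0.        ]
head corners .28 [ 0.64348201 -0.1580529   0.28      ] [ 0.53229855 -0.1656899   0.28      ] seam [ 0.64804433 -0.23063122  0.28      ] back [ 0.65438137 -0.3242791   0.28      ] head low [ 0.6343214  -0.16232601  0.215     ]
foot lowest pt [ 0.61681165 -0.19217475  0.        ]
```

The camera estimates of the spout axis agree at about (.587,-.205). The tube in the cage is at (.588,-.203), well inside 12 mm, and the picture shows its foot matching the predicted outline at (380,500) with the button still up. Retreating back and up.

>>> drive_tool:
  commands:
    - [[0, 0, 0], [0.4, 0, -0.35], 0]
    - [[0, 0, 0], [1.0, 0, -0.85], 0]
    - [[0, 0, 0], [1.8, 0, -1.5], 0]
    - [[0, 0, 0], [2.6, 0, -2.3], 0]
    - [[0, 0, 0], [3.0, 0, -5], 0]
    - [[0, 0, 0], [3.0, 0, -8], 0]
    - [[0, 0, 0], [3.0, 0, -12], 0.5]
    - [[0, 0, 0], [3.0, 0, -16], 1]
    - [[0, 0, 0], [3.0, 0, -20], 1]
    - [[0, 0, 0], [3.0, 0, -24], 1]
    - [[0, 0, 0], [3.0, 0, -28], 1]
    - [[0, 0, 0], [3.0, 0, -32], 1]
    - [[0, 0, 0], [3.0, 0, -36], 1]
    - [[0, 0, 0], [3.0, 0, -40], 1]
    - [[0, 0, 0], [3.0, 0, -42], 1]
    - [[0, 0, 0], [3.0, 0, -42], 1]

```text
clock: 10.52
position: [0.596, 0.1229, 0.3179]
ee_rot: [1.837, 1.804, -0.658]
force: [-0.2, 0.2, 0.2]
width: 0.999
gripper_force: 0.0
```

```bash
python3 - <<'E'
from wp import *
s=readout.observe(); print(s["position"].round(4),s["width"])
go([.5315,-.2045,.36],ori(-91,0,0))
im=cams.get_image("top"); sc=cams.get_image("scene")
cv2.imwrite("pics/after_s.png",sc); cv2.imwrite("pics/after_t.png",im)
# foot outline compare in scene: bright foot pixels region
c=info("scene"); aa=np.linspace(-.9,.9,25)
g=sc.mean(2).astype(np.float32)
def edge(x,y):
    f=lambda r,z:cv2.remap(g,*[q.astype(np.float32).reshape(1,-1) for q in proj(c,np.c_[x+r*np.cos(aa),y+r*np.sin(aa),np.full(25,z)]).T],cv2.INTER_LINEAR).mean()
    return f(.0285,.003)-f(.034,0)
q=sorted((edge(.588+a,-.204+b),a+.588,b-.204) for a in np.arange(-.015,.0151,.001) for b in np.arange(-.015,.0151,.001))[-5:]
print("foot",np.mean(q,0).round(4))
E
```

```text
[0.596  0.1229 0.3179] 0.9987606405614143
turn [ 0.005  0.693 -0.001] shift cm [-27.97  -5.9   17.72]
foot [45.8977  0.5854 -0.2038]
```

>>> drive_tool:
  commands:
    - [[0.005, 0.2, 0], [-3.5, -1, -1], 1]
    - [[0.005, 0.35, 0], [-7, -2, 1.5], 1]
    - [[0.005, 0.5, 0], [-10.5, -3, 4], 1]
    - [[0.005, 0.693, 0], [-14, -4, 7], 1]
    - [[0.005, 0.693, 0], [-18, -5, 10], 1]
    - [[0.005, 0.693, 0], [-21.5, -5.9, 12.8], 1]
    - [[0.005, 0.693, 0], [-25, -5.9, 15.4], 1]
    - [[0.005, 0.693, 0], [-28, -5.9, 17.7], 1]
    - [[0.005, 0.693, 0], [-28, -5.9, 17.7], 1]
    - [[0.005, 0.693, 0], [-28, -5.9, 17.7], 1]
    - [[0.005, 0.693, 0], [-28, -5.9, 17.7], 1]

```text
clock: 11.53
position: [0.527, -0.2117, 0.3581]
ee_rot: [-2.253, -2.188, 0.012]
force: [0.5, 0.2, 0.5]
width: 0.995
gripper_force: 0.0
```

```bash
python3 - <<'E'
from wp import *
s=readout.observe(); R=Ro.from_rotvec(s["ee_rot"]); print(s["position"].round(4),s["force"].round(2)); print(R.as_matrix().round(3)); print("finger",(s["position"]+R.apply([0,.0555,0])).round(4))
go([.532,-.2045,.305],ori(-90,0,0)); go([.532,-.2045,.28],ori(-90,0,0))
a=cams.get_image("scene"); k=4;x0,y0=50,90
cv2.imwrite("pics/g.png",cv2.resize(a[y0:y0+140,x0:x0+190],None,fx=k,fy=k,interpolation=cv2.INTER_CUBIC))
E
```

```text
[ 0.527  -0.2117  0.3581] [0.52 0.19 0.54]
[[ 0.03   1.    -0.006]
 [ 1.    -0.03  -0.005]
 [-0.005 -0.006 -1.   ]]
finger [ 0.5825 -0.2133  0.3577]
turn [-0.006  0.005 -0.03 ] shift cm [0.76 0.51 5.3 ]
turn [-0.006  0.005 -0.03 ] shift cm [0.77 0.52 7.8 ]
```

View pics/g.png

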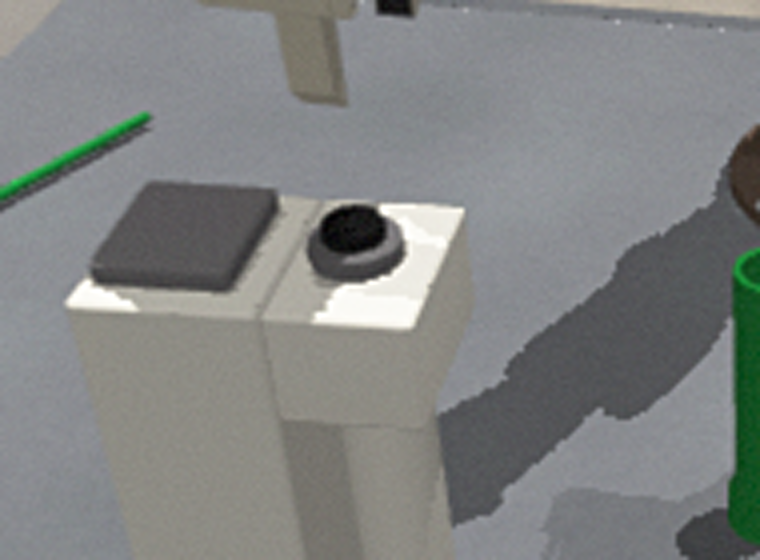

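The last picture shows the open finger tip at (320,95), above and a bit behind the button at (355,230). Centre it, then descend gently until the force rises.

>>> drive_tool:
  commands:
    - [[0, 0, -0.03], [0.75, 0.5, 1.5], 1]
    - [[0, 0, -0.03], [0.75, 0.5, 3.0], 1]
    - [[0, 0, -0.03], [0.75, 0.5, 4.5], 1]
    - [[0, 0, -0.03], [0.75, 0.5, 5.0], 1]
    - [[0, 0, -0.03], [0.75, 0.5, 5.0], 1]
    - [[0, 0, -0.03], [0.75, 0.5, 5.0], 1]

```text
clock: 12.08
position: [0.5338, -0.2018, 0.3094]
ee_rot: [2.214, 2.229, -0.01]
force: [0.6, -0.2, -0.0]
width: 1.002
gripper_force: 0.0
```

>>> drive_tool:
  commands:
    - [[0, 0, 0], [0, 0, 0.2], 1]
    - [[0, 0, 0], [0, 0, 0.4], 1]
    - [[0, 0, 0], [0, 0, 0.6], 1]
    - [[0, 0, 0], [0, 0, 0.8], 1]
    - [[0, 0, 0], [0, 0, 0.8], 1]

```text
clock: 12.5
position: [0.5339, -0.2029, 0.3014]
ee_rot: [2.214, 2.226, -0.009]
force: [0.4, 0.2, 2.0]
width: 1.0
gripper_force: 1.0
```

>>> drive_tool:
  commands:
    - [[0, 0, 0], [0, 0, 0.15], 1]
    - [[0, 0, 0], [0, 0, 0.3], 1]
    - [[0, 0, 0], [0, 0, 0.45], 1]
    - [[0, 0, 0], [0, 0, 0.45], 1]

```text
clock: 12.83
position: [0.5338, -0.2029, 0.2969]
ee_rot: [2.214, 2.227, -0.009]
force: [-0.8, -0.1, 4.3]
width: 0.999
gripper_force: 2.3
```

>>> drive_tool:
  commands:
    - [[0, 0, 0], [0, 0, 0.15], 1]
    - [[0, 0, 0], [0, 0, 0.3], 1]
    - [[0, 0, 0], [0, 0, 0.3], 1]

```text
clock: 13.08
position: [0.534, -0.203, 0.296]
ee_rot: [2.213, 2.226, -0.006]
force: [-6.1, 2.8, 18.5]
width: 0.996
gripper_force: 9.2
```

The force rose along the spring to about 4 N, then hit a hard stop at 18 N after about 6 mm of travel, so the button is fully down. Lifting off.

>>> drive_tool:
  commands:
    - [[0, 0, 0], [0, 0, -0.5], 1]
    - [[0, 0, 0], [0, 0, -1.5], 1]
    - [[0, 0, 0], [0, 0, -3.5], 1]
    - [[0, 0, 0], [0, 0, -7], 1]
    - [[0, 0, 0], [0, 0, -10], 1]
    - [[0, 0, 0], [0, 0, -10], 1]
    - [[0, 0, 0], [0, 0, -10], 1]
    - [[0, 0, 0], [0, 0, -10], 1]
    - [[0, 0, 0], [0, 0, -10], 1]
    - [[0, 0, 0], [0, 0, -10], 1]

```text
clock: 13.92
position: [0.5335, -0.2021, 0.3927]
ee_rot: [-2.215, -2.227, 0.011]
force: [-0.5, -0.2, 0.4]
width: 1.003
gripper_force: 0.0
```

```bash
python3 - <<'E'
from wp import *
sc=cams.get_image("scene"); old=cv2.imread("pics/after_s.png"); s0=cv2.imread("pics/scene0.png")
for n,(x,y,w,h) in {"button":(125,140,30,20),"foot":(135,235,40,35)}.items():
    print(n,"diff vs before press",np.abs(sc[y:y+h,x:x+w].astype(int)-old[y:y+h,x:x+w]).mean().round(1))
for n,(x,y,w,h) in {"dish":(138,285,55,45),"valve":(220,295,18,38),"shard":(255,287,60,60),"breeder":(315,278,85,85)}.items():
    r=cv2.matchTemplate(sc,s0[y:y+h,x:x+w],cv2.TM_CCOEFF_NORMED); _,v,_,l=cv2.minMaxLoc(r); print(n,np.array(l)-[x,y],round(v,2))
s=readout.observe(); print(s["clock"],s["position"].round(3),s["force"].round(1)); print(job.sign_off())
E
```

```text
button diff vs before press 28.9
foot diff vs before press 7.8
dish [0 0] 1.0
valve [0 0] 1.0
shard [0 0] 0.96
breeder [0 0] 0.97
13.9667 [ 0.534 -0.202  0.393] [-0.2 -0.6  0. ]
the job is handed in; nothing more can be done
None
```

I handed the job in at 14 s: the tube stands under the spout (foot measured about 2 mm off its axis before the press), and the button took about 6 mm to a hard stop before I lifted off. I did not confirm in a picture that it sprang back, the four bystanders showed no shift in the scene image, and the gripper nudged the orange look-alike by roughly 2 cm in passing.

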